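Blow off, spray and rack walnut box lids

ROBOT

A 6-joint arm with a two-finger parallel gripper is mounted at the origin on the work surface. World frame = base frame: x ahead of the robot, y to its left, z up, the work surface at z = 0. Lengths are in m, angles in rad, forces in N, time in s.
With the tool pointing down it reaches from about 0.25 to 0.725 m from the base axis. Payload 4 kg.
Tool frame: the origin (TCP) lies at the very end of the fingers, on their centre line; the grasp point (between the pads) lies 19 mm behind it; z points along the fingers, y is the line along which they close (so a half turn about z gives the same grasp; the last joint's range is limited). The gripper opens to 85 mm and grips with 20 to 120 N. Pads are 22 mm wide; open, the fingers measure 114 mm over their backs; the gripper's body (76 mm by 85 mm) begins 54 mm behind the grasp point. The pads swing forward as they close: fully open they stand 13 mm farther back than shut.
Start: joints at [1.321, 0.241, 0.005, 1.335, 0, 1.571], TCP at [0.124, 0.484, 0.231] pointing down, gripper open.
Joint ranges: [-2.72, 2.72], [-1.05, 1.87], [-1.09, 1.28], [-1.99, 2.15], [-1.42, 1.44], [-3.14, 3.14]. Speed limits (rad/s): [2.79, 2.79, 3.14, 3.14, 3.14, 3.14].

INTERFACE

Orientations are given as a unit quaternion [x, y, z, w].
In Python, from workcell import monitor, viewer, job gives the robot as it stands.
- The arm moves only by the tool arm_command, never from a script. Its argument "increments" is a list of rows, each an object of numbers: "dx", "dy", "dz": the shift along the tool's x, y, z in cm; "wx", "wy", "wz": the turn, a rotation vector about the tool's x, y, z in rad; "grip": the finger opening in cm, from 0 to 8.54. In form: [{"dx": .., "dy": .., "dz": .., "wx": .., "wy": .., "wz": .., "grip": ..}, ...]. A call has 1 to 10 rows; each row is the pose to reach, as a shift and turn from the pose commanded when the call began, along the tool's axes at that moment; what a row does not reach only later rows make up. A row lasts 1/10 s, in which the tool goes at most 50 mm and 8.59 degrees, less where a joint would pass 70% of its speed; a pose out of reach is approached as far as the arm can. A call with a gripper value outside its range is refused whole. The fingers move at their own pace and stop on an object; the grip force is fixed at half the most. Time passes only in rows, so rows that repeat a pose let the fingers close. It gives the time, the measured TCP pose, the force, the opening and the grip force at its end, in the units of the state.
- monitor.get_obs(): the state, without advancing time (a new reading comes with each control period).
- viewer.camera(name): name is "scene" or "side" or "wrist"; returns (picture, depth): 384x512x3 uint8, red, green, blue; 384x512 float32, m along the optical axis (not along the pixel's ray), 0 where there is no reading.
- viewer.get_calibration(name): a dict with "fovy" (degrees; the focal length in pixels is half the picture's height over the tangent of half this angle, whatever the lens; pixels are square), "cx", "cy" (the principal point, pixels), "dist_coeffs" ([k1, k2, p1, p2, k3] as OpenCV has them; the pictures are not rectified), "view" (4x4, takes a point from world to camera coordinates). Camera axes: x right, y up, looking along -z (the intrinsics and any distortion apply to the point x, -y, -z); pixel columns grow to the right and rows downward; lengths in m; the calibration is good to about 2 mm. A picture is of the moment at which its call begins: read the wrist's pose just before it. get_calibration takes no time and is no camera call; for the wrist camera it gives the pose at the moment of the call.
- job.job_done(): hands the job in; it is judged then, once.
The state is a dict: "clock": time; "joint_pos": joint angles; "joint_vel": joint speeds; "tau": joint torques, N m; "eef_pos": TCP position; "tool_rot": TCP orientation; "ft_force": force on the tool from outside, world axes, zero at the start; "ft_torque": the same for the moment, N m; "grip_width": finger opening in m; "grasp_force": force on a finger pad.
Only numpy, scipy, OpenCV 4.12 (cv2) and the standard library are available. Lean on these libraries where they do the work, as an engineer would, in place of code of your own. Each camera call takes 0.05 s, during which the arm holds its last target. There are 200 camera calls.

TASK

Set all the walnut box lids, handle up, on the flat spraying board and, with all of them there, squeeze the air gun's trigger right in and let it go to blow off the dust, then press the spray can's cap right down and let it come back up. After that move the lids to the slatted drying rack, handle up and not touching one another. Leave everything else where it is.

Things in the scene. Friction and masses are not known exactly. Their poses are not given: they have to be found in the camera images.
- lid1: walnut box lid, first of up to 3 alike (may be absent): a plate 110 x 60 x 10 mm with a bar handle 70 x 16 mm standing 30 mm high along the middle of its top, 40 mm high in all. Origin: centre of the plate's underside; x along the handle, y across it, z up through the handle. The handle spans heights 10 to 40 mm and can be pinched across. 80 g
- lid2: walnut box lid, second of up to 3 alike (may be absent): a plate 110 x 60 x 10 mm with a bar handle 70 x 16 mm standing 30 mm high along the middle of its top, 40 mm high in all. Origin: centre of the plate's underside; x along the handle, y across it, z up through the handle. The handle spans heights 10 to 40 mm and can be pinched across. 80 g
- lid3: walnut box lid, third of up to 3 alike (may be absent): a plate 110 x 60 x 10 mm with a bar handle 70 x 16 mm standing 30 mm high along the middle of its top, 40 mm high in all. Origin: centre of the plate's underside; x along the handle, y across it, z up through the handle. The handle spans heights 10 to 40 mm and can be pinched across. 80 g
- sprayboard: the spraying board: a plain plywood board 180 (x) x 260 (y) x 15 mm lying fixed on the bench with two thin dark lines on it. Origin: centre of its underside; the top is 15 mm above it
- rack: the drying rack: ten pale wooden slats running along x, 180 (x) x 260 (y) mm, fixed. Origin: centre of its underside; the top of the slats, flat enough to stand things on anywhere, is 30 mm above it
- can: grey spray can 66 mm in diameter with a paper label, fixed in a wooden block 100 x 100 mm, 225 mm high with its cap. Origin: under its axis on the bench
- nozzle_top (a point): centre of the top face of the spray can's white cap, 30 mm across; moves with the cap
- nozzle_cap (a joint): how far the spray can's cap is pressed down, m: 0 up, 0.008 fully down (about 10 N); springs back
- airgun: compressed-air blow gun lying on its side on a fixed wooden cradle (base 130 x 210 x 10 mm). Origin: on the bench under its handle. The black handle runs along y (28 mm thick in x, 30 mm high, axis at x = 0, z = 60 mm); the barrel at y = -75 mm points to -x. Wooden blocks carry the gun at y = -75 and 85 mm; between them it is free underneath down to the base
- airgun_grip (a point): where to squeeze from above, closing along the gun's x: fixed to the gun at x = -6, y = 20, z = 60 mm, midway between the trigger's outer face when fully in and the handle's back (then 40 mm apart). With the trigger out its face is 32 mm to the -x side of this point, the handle's back 20 mm to the +x side
- trigger (a joint): air gun's trigger angle, rad: 0 out, 0.17 fully squeezed (about 7 N at the grip point); springs back. A steel blade 8 mm thick, 18 mm high, along the -x side of the handle at its height, hinged about a vertical pin at x = -22, y = -50 mm of the gun and reaching to y = 37 mm
- offcut: bystander, to be left alone: walnut offcut block 60 x 45 x 28 mm. Origin: centre of its underside
- hammer: bystander, to be left alone: hammer 260 mm long. Origin: under it
- tape: bystander, to be left alone: roll of tape 96 mm across, 25 mm high, lying flat. Origin: centre of its underside
- mallet: bystander, to be left alone: upright dark wooden cylinder 72 mm in diameter, 95 mm high. Origin: centre of its underside
- slab: bystander, to be left alone: thick walnut slab 150 x 110 x 45 mm. Origin: centre of its underside
- mug: bystander, to be left alone: white mug of pencils, 80 mm in diameter, 150 mm high with pencils. Origin: centre of its underside
- sander: bystander, to be left alone: cork sanding block 110 x 60 x 32 mm. Origin: centre of its underside
Mind the look-alikes: they are no part of the job. What is shaped like the lid3 but turquoise or yellow is not meant.

How it is judged:
On the way, in this order (a step that is already met when the one before it is completed fails the run):
1. all the lids that are there lie handle up on the spraying board, let go (x of lid1 in the frame of sprayboard between -0.09 and 0.09 m and y of lid1 in the frame of sprayboard between -0.13 and 0.13 m and height (world z) of lid1 between 0.01 and 0.02 m and angle between each of lid1, lid2, lid3's own z axis and vertical below 0.12 rad and linear speed of each of lid1, lid2, lid3 below 0.03 m/s and x of lid2 in the frame of sprayboard between -0.09 and 0.09 m and y of lid2 in the frame of sprayboard between -0.13 and 0.13 m and height (world z) of lid2 between 0.01 and 0.02 m and x of lid3 in the frame of sprayboard between -0.09 and 0.09 m and y of lid3 in the frame of sprayboard between -0.13 and 0.13 m and height (world z) of lid3 between 0.01 and 0.02 m and contact force between the fingers and lid1 below 0.2 N and contact force between the fingers and lid2 below 0.2 N and contact force between the fingers and lid3 below 0.2 N and value of joint trigger below 0.04 rad and value of joint nozzle_cap below 0.002 m), for 0.2 s.
2. with the lids on the board, the air gun's trigger is squeezed (x of lid1 in the frame of sprayboard between -0.09 and 0.09 m and y of lid1 in the frame of sprayboard between -0.13 and 0.13 m and height (world z) of lid1 between 0.01 and 0.02 m and angle between each of lid1, lid2, lid3's own z axis and vertical below 0.12 rad and linear speed of each of lid1, lid2, lid3 below 0.03 m/s and x of lid2 in the frame of sprayboard between -0.09 and 0.09 m and y of lid2 in the frame of sprayboard between -0.13 and 0.13 m and height (world z) of lid2 between 0.01 and 0.02 m and x of lid3 in the frame of sprayboard between -0.09 and 0.09 m and y of lid3 in the frame of sprayboard between -0.13 and 0.13 m and height (world z) of lid3 between 0.01 and 0.02 m and value of joint trigger above 0.12 rad), for 0.2 s.
3. the trigger is out again (value of joint trigger below 0.04 rad), for 0.1 s.
4. with the lids on the board, the spray can's cap is pressed down (x of lid1 in the frame of sprayboard between -0.09 and 0.09 m and y of lid1 in the frame of sprayboard between -0.13 and 0.13 m and height (world z) of lid1 between 0.01 and 0.02 m and angle between each of lid1, lid2, lid3's own z axis and vertical below 0.12 rad and linear speed of each of lid1, lid2, lid3 below 0.03 m/s and x of lid2 in the frame of sprayboard between -0.09 and 0.09 m and y of lid2 in the frame of sprayboard between -0.13 and 0.13 m and height (world z) of lid2 between 0.01 and 0.02 m and x of lid3 in the frame of sprayboard between -0.09 and 0.09 m and y of lid3 in the frame of sprayboard between -0.13 and 0.13 m and height (world z) of lid3 between 0.01 and 0.02 m and value of joint nozzle_cap above 0.005 m and value of joint trigger below 0.04 rad), for 0.15 s.
5. the cap is up again (value of joint nozzle_cap below 0.002 m), for 0.1 s.
At the end, for the whole second after the job is handed in: every lid that is there lies handle up on the drying rack (its centre over the slats, tilt under 0.12 rad, underside within 5 mm of the slats' top), let go, at rest and touching no other lid; trigger (under 0.04 rad) and cap (under 2 mm) are released (x of lid1 in the frame of rack between -0.09 and 0.09 m and y of lid1 in the frame of rack between -0.13 and 0.13 m and height (world z) of lid1 between 0.025 and 0.035 m and angle between each of lid1, lid2, lid3's own z axis and vertical below 0.12 rad and linear speed of each of lid1, lid2, lid3 below 0.03 m/s and x of lid2 in the frame of rack between -0.09 and 0.09 m and y of lid2 in the frame of rack between -0.13 and 0.13 m and height (world z) of lid2 between 0.025 and 0.035 m and x of lid3 in the frame of rack between -0.09 and 0.09 m and y of lid3 in the frame of rack between -0.13 and 0.13 m and height (world z) of lid3 between 0.025 and 0.035 m and contact force between the fingers and lid1 below 0.2 N and contact force between the fingers and lid2 below 0.2 N and contact force between the fingers and lid3 below 0.2 N and contact force between lid1 and lid2 below 0.05 N and contact force between each of lid2, lid1 and lid3 below 0.05 N and value of joint trigger below 0.04 rad and value of joint nozzle_cap below 0.002 m).
It fails at once if a bystander is moved by more than 30 mm (distance of any of offcut, hammer, tape, mallet, slab, mug, sander from where it was at the start of the episode above 0.03 m).
Of lid1, lid2, lid3 only 2 to 3 are there at a start; the rules pass over those that are not, and their reading is None.
At some moment in a run one of lid1, lid2, lid3 may be knocked a few centimetres aside while the robot is not near it.
It also fails if it takes over 210 s, if anything falls off the work surface, if the arm or the gripper's body presses on something with over 40 N, if the wrist force passes 120 N, or if a joint passes its speed limit or range.

## Working session

There is one attempt and no reset: what is moved stays moved. The work goes in short steps, Python scripts to look and compute and a tool call to move; the robot and the scene stay as the last step left them, time stands still between calls to the robot, and variables do not carry over. Pictures are saved under pics/ and viewed, at most 14 in all, crops included, and the job is handed in when it is done.

Besides the shell and the picture viewer there is one more tool, called after ">>>" by a JSON object that holds its "op" and its "data". arm_command: Moves the arm, as the interface text tells. Its arguments: {"type":"object","properties":{"increments":{"type":"array","items":{"type":"object","properties":{"dx":{"type":"number"},"dy":{"type":"number"},"dz":{"type":"number"},"wx":{"type":"number"},"wy":{"type":"number"},"wz":{"type":"number"},"grip":{"type":"number"}}}}},"required":["increments"]}

```bash
ls; mkdir -p pics; cat > h.py <<'E'
import numpy as np, cv2
from workcell import monitor, viewer, job
from scipy.spatial.transform import Rotation as R
def cal(n):
    c=viewer.get_calibration(n); f=192/np.tan(np.radians(c['fovy'])/2)
    K=np.array([[f,0,c['cx']],[0,f,c['cy']],[0,0,1]]); return K,np.array(c['dist_coeffs'],float),np.array(c['view'],float)
def shot(n,fn):
    K,D,V=cal(n); p,d=viewer.camera(n)
    cv2.imwrite('pics/%s.png'%fn,p[:,:,::-1]); np.savez('pics/%s.npz'%fn,p=p,d=d,K=K,D=D,V=V)
def load(fn):
    return np.load('pics/%s.npz'%fn)
def ray(s,uv):
    q=cv2.undistortPoints(np.array(uv,float).reshape(-1,1,2),s['K'],s['D']).reshape(-1,2)
    Rw=s['V'][:3,:3].T; o=-Rw@s['V'][:3,3]
    return o,np.c_[q[:,0],-q[:,1],-np.ones(len(q))]@Rw.T
def atz(s,uv,z):
    o,r=ray(s,uv); return o+r*((z-o[2])/r[:,2])[:,None]
def dep(s,uv):
    o,r=ray(s,uv); d=np.array([np.median(s['d'][int(v)-1:int(v)+2,int(u)-1:int(u)+2]) for u,v in uv]); return o+r*d[:,None]
def proj(s,P):
    P=np.array(P,float).reshape(-1,3); c=P@s['V'][:3,:3].T+s['V'][:3,3]; c=c*[1,-1,-1]
    return cv2.projectPoints(c,np.zeros(3),np.zeros(3),s['K'],s['D'])[0].reshape(-1,2)
def cloud(s):
    v,u=np.mgrid[:384,:512]; o,r=ray(s,np.c_[u.ravel(),v.ravel()]); return (o+r*s['d'].ravel()[:,None]).reshape(384,512,3)
E
python3 - <<'E'
from h import *
for n in ('scene','side','wrist'): shot(n,n+'0')
o=monitor.get_obs(); print(o)
for n in ('scene','side','wrist'):
    s=load(n+'0'); print(n,s['K'][0,0],s['K'][:2,2],s['D'],(-s['V'][:3,:3].T@s['V'][:3,3]))
a=cv2.imread('pics/scene0.png');cv2.imwrite('pics/scene0b.png',cv2.resize(a,(800,600),interpolation=3))
a=cv2.imread('pics/side0.png');cv2.imwrite('pics/side0b.png',cv2.resize(a,(800,600),interpolation=3))
E
```

```text
pics
{'clock': 0.15, 'joint_pos': array([ 1.32099798e+00,  2.41257244e-01,  4.03984649e-03,  1.33521358e+00,
       -2.25185301e-06,  1.57078951e+00]), 'joint_vel': array([-1.35627765e-04, -1.79860329e-03,  4.55635792e-03, -3.04138736e-04,
        4.32895795e-05, -9.94397969e-04]), 'tau': array([ 2.96494081e-04, -3.72635257e+01,  2.52638018e+01,  1.23610030e-02,
        4.93873256e-05,  3.94154128e-06]), 'eef_pos': array([0.12348581, 0.48401402, 0.23061117]), 'tool_rot': array([ 1.24571267e-01,  9.92210326e-01, -8.11099430e-04, -1.00703780e-04]), 'ft_force': array([ 0.53167651,  0.1824236 , -0.9114408 ]), 'ft_torque': array([ 0.00907742, -0.00163084,  0.01817756]), 'grasp_force': 0.0, 'grip_width': 0.08526369631500957}
scene 424.32401715982417 [257.76087185 192.74012172] [0.0033714 0.        0.        0.        0.       ] [ 1.46612895 -0.63153116  0.99817795]
side 347.9402054310795 [255.31218961 189.02298149] [0.01935478 0.         0.         0.         0.        ] [ 0.16985435 -0.81451712  0.72477125]
wrist 306.49597917171064 [254.52465364 195.42992616] [0.02275627 0.         0.         0.         0.        ] [0.05456297 0.50112288 0.37227904]
```

View pics/scene0b.png

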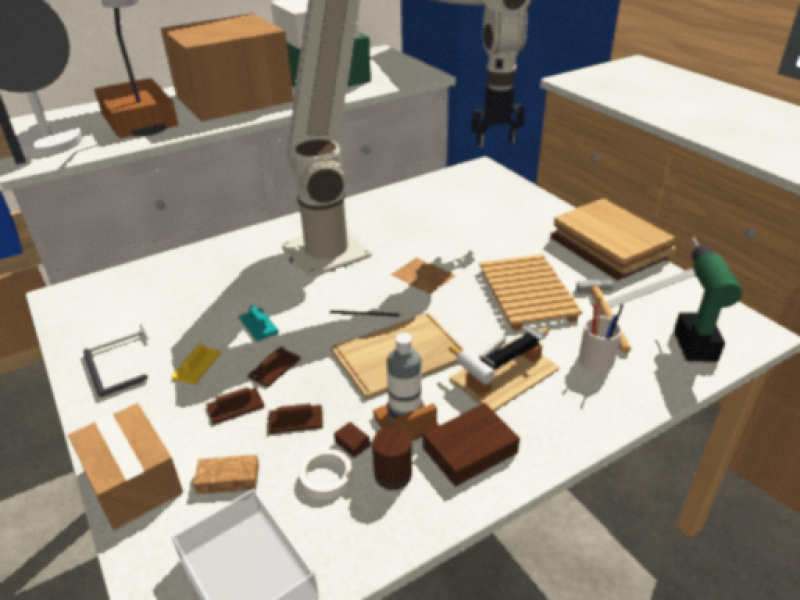

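View pics/side0b.png

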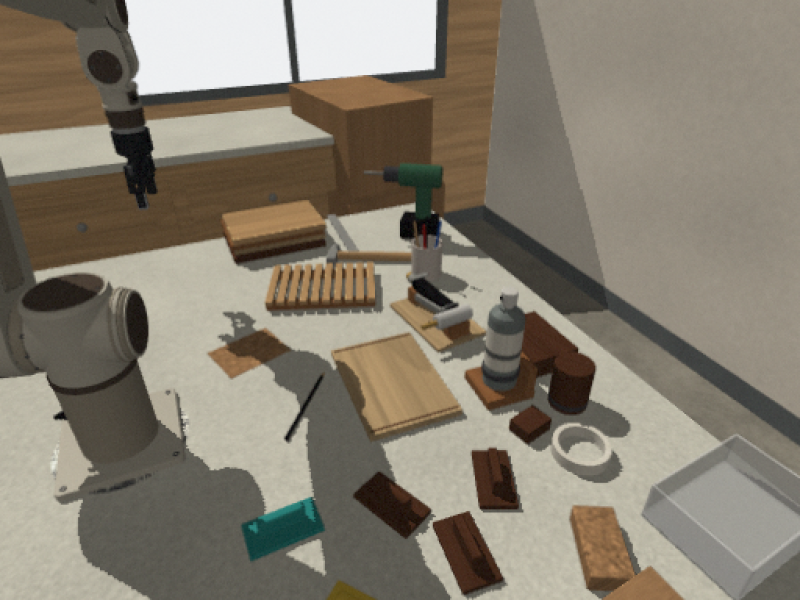

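The scene picture shows three dark walnut lids at about (235,405), (295,418) and (273,366) of the 800x600 view, with turquoise (258,322) and yellow (196,363) look-alikes. The offcut is at (352,438) and the slab at (470,443). The side view agrees: lids at (467,553), (494,478) and (392,503). I'll enlarge a crop to check that they are the right things and which way up they are.

```bash
python3 - <<'E'
from h import *
a=cv2.imread('pics/scene0.png')[215:290,110:215];b=cv2.imread('pics/side0.png')[280:384,150:345]
a=cv2.resize(a,(400,286),interpolation=3);b=cv2.resize(b,(536,286),interpolation=3)
a=cv2.resize(a,(536,383))
cv2.imwrite('pics/crop0.png',np.vstack([a[:300],b]))
for n in('scene0','side0'):
    s=load(n);P=cloud(s); p=s['p'].astype(int)
    # dark walnut brownish in front region
    m=(P[...,2]>0.004)&(P[...,2]<0.06)&(P[...,0]>0.15)&(P[...,0]<.8)&(P[...,1]<.0)&(p[...,0]<110)&(p[...,0]>p[...,2]+8)
    k,l,st,c=cv2.connectedComponentsWithStats(m.astype(np.uint8))
    for i in range(1,k):
        if st[i,4]>60: q=P[l==i]; print(n,c[i].round(),st[i,4],q.mean(0).round(3),q.min(0).round(3),q.max(0).round(3))
E
```

```text
scene0 [175. 234.] 423 [ 0.387 -0.322  0.019] [ 0.34  -0.38   0.004] [ 0.428 -0.255  0.048]
scene0 [149. 259.] 466 [ 0.453 -0.437  0.018] [ 0.412 -0.489  0.004] [ 0.477 -0.382  0.045]
scene0 [246. 269.] 76 [ 0.663 -0.199  0.026] [ 0.633 -0.209  0.004] [ 0.709 -0.186  0.059]
scene0 [287. 275.] 925 [ 0.763 -0.116  0.042] [ 0.717 -0.199  0.004] [ 0.8   -0.022  0.06 ]
scene0 [188. 268.] 481 [ 0.555 -0.347  0.018] [ 0.505 -0.401  0.004] [ 0.591 -0.289  0.048]
scene0 [225. 282.] 291 [ 0.672 -0.28   0.024] [ 0.634 -0.303  0.004] [ 0.698 -0.249  0.035]
scene0 [245. 304.] 155 [ 0.784 -0.274  0.035] [ 0.731 -0.283  0.005] [ 0.8   -0.254  0.06 ]
scene0 [ 91. 320.] 677 [ 0.604 -0.656  0.033] [ 0.593 -0.716  0.004] [ 0.614 -0.593  0.06 ]
scene0 [146. 311.] 120 [ 0.641 -0.518  0.016] [ 0.623 -0.551  0.004] [ 0.663 -0.479  0.031]
side0 [334. 239.] 799 [ 0.719 -0.17   0.03 ] [ 0.619 -0.214  0.004] [ 0.8   -0.068  0.06 ]
side0 [294. 218.] 63 [ 0.673 -0.006  0.008] [ 0.616 -0.014  0.004] [ 0.738 -0.     0.02 ]
side0 [242. 261.] 433 [ 0.433 -0.121  0.012] [ 0.393 -0.197  0.004] [ 0.569 -0.     0.016]
side0 [364. 253.] 278 [ 0.749 -0.266  0.04 ] [ 0.731 -0.283  0.019] [ 0.791 -0.22   0.06 ]
side0 [339. 271.] 405 [ 0.657 -0.281  0.023] [ 0.628 -0.304  0.004] [ 0.696 -0.249  0.031]
side0 [316. 307.] 891 [ 0.539 -0.351  0.016] [ 0.496 -0.404  0.004] [ 0.592 -0.284  0.042]
side0 [251. 322.] 1017 [ 0.374 -0.327  0.016] [ 0.328 -0.379  0.004] [ 0.424 -0.26   0.043]
side0 [299. 354.] 1317 [ 0.437 -0.441  0.016] [ 0.407 -0.49   0.004] [ 0.475 -0.376  0.043]
side0 [387. 373.] 176 [ 0.58  -0.554  0.019] [ 0.561 -0.566  0.004] [ 0.605 -0.538  0.034]
side0 [222. 379.] 200 [ 0.267 -0.426  0.017] [ 0.243 -0.449  0.006] [ 0.297 -0.402  0.042]
```

View pics/crop0.png

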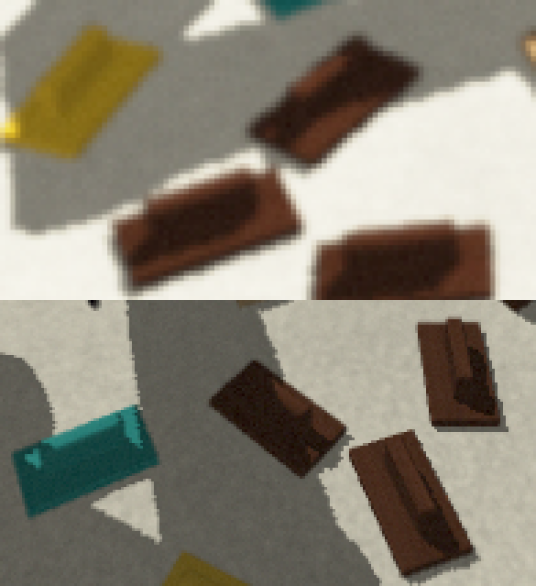

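All three walnut lids lie handle up in the crop. The turquoise and yellow ones are look-alikes. Next I'll fit all the poses from the two depth views.

```bash
cat >> h.py <<'E'
def lids(*ns,zo=0,box=None):
    from scipy.cluster.hierarchy import fclusterdata
    for n in ns:
        s=load(n);P=cloud(s);p=s['p'].astype(int)
        m=(P[...,2]>zo+.028)&(P[...,2]<zo+.047)&(p[...,0]>p[...,2]+5)&(p[...,0]<170)&(s['d']>0)
        b=box or (.2,.75,-.52,-.2)
        m&=(P[...,0]>b[0])&(P[...,0]<b[1])&(P[...,1]>b[2])&(P[...,1]<b[3])
        q=P[m]
        if len(q)<10: continue
        c=fclusterdata(q,.012,'distance')
        for i in set(c):
            k=q[c==i]
            if len(k)<20: continue
            t=k[k[:,2]>np.percentile(k[:,2],80)-.006]
            r=cv2.minAreaRect((t[:,:2]*1000).astype(np.float32)); bp=cv2.boxPoints(r)
            e=bp[1]-bp[0] if np.linalg.norm(bp[1]-bp[0])>np.linalg.norm(bp[2]-bp[1]) else bp[2]-bp[1]
            print(n,'c',np.round(r[0],1),'size',np.round(r[1],0),'ang %.3f'%(np.arctan(e[1]/e[0])),'z %.4f'%np.median(t[:,2]),len(t))
E
python3 - <<'E'
from h import *
lids('scene0','side0')
def rect(t,name):
    r=cv2.minAreaRect((t[:,:2]*1000).astype(np.float32)); print(name,np.round(r[0],1),np.round(r[1]),round(r[2],1),len(t))
    print(cv2.boxPoints(r).round().tolist())
for n in('scene0','side0'):
    s=load(n);P=cloud(s);p=s['p'].astype(int);v=s['d']>0
    X,Y,Z=P[...,0],P[...,1],P[...,2]
    # board
    def big(m):
        k,l,st,c=cv2.connectedComponentsWithStats(m.astype(np.uint8)); i=1+np.argmax(st[1:,4]); return l==i
    yel=(p[...,0]>p[...,2]+20)
    m=big(v&yel&(Z>.010)&(Z<.02)&(X<.65)&(X>.25)&(Y>-.3)&(Y<.15)); rect(P[m],n+' board'); print('z',np.median(Z[m]))
    m=v&yel&(Z>.024)&(Z<.036)&(X<.65)&(X>.25)&(Y>.05)&(Y<.4); m=big(cv2.morphologyEx(m.astype(np.uint8),3,np.ones((7,7)))>0)&m; rect(P[m],n+' rack');print('z',np.median(Z[m]))
    m=v&(Z>.2)&(Z<.24)&(X>.4)&(X<.8)&(Y>-.35)&(Y<.1)&(p.min(-1)>110); 
    q=P[big(m)]; print('cap',q.mean(0),q.min(0),q.max(0))
    m=big(v&yel&(Z>.005)&(Z<.014)&(X>.45)&(X<.85)&(Y>-.1)&(Y<.25));rect(P[m],n+' gunbase')
    m=big(v&(p.max(-1)<70)&(Z>.055)&(Z<.085)&(X>.45)&(X<.85)&(Y>-.1)&(Y<.3));rect(P[m],n+' handle')
E
```

```text
scene0 c [ 724.4 -497.3] size [41. 21.] ang 0.876 z 0.0430 28
scene0 c [ 651.3 -496.8] size [50.  4.] ang 1.125 z 0.0312 25
scene0 c [ 275.9 -462.8] size [19. 68.] ang -0.909 z 0.0410 72
scene0 c [ 378.3 -318.3] size [17. 68.] ang -1.159 z 0.0408 74
scene0 c [ 445.3 -433.3] size [68. 18.] ang 1.440 z 0.0408 79
scene0 c [ 548.  -344.1] size [66. 18.] ang 1.186 z 0.0405 81
scene0 c [ 663.6 -276.3] size [56. 44.] ang 0.250 z 0.0295 153
side0 c [ 262.4 -443.1] size [10. 26.] ang -0.735 z 0.0392 51
side0 c [ 618.  -496.2] size [81. 61.] ang 1.080 z 0.0325 731
side0 c [ 714.9 -503.4] size [ 3. 33.] ang -1.489 z 0.0424 36
side0 c [ 441.5 -432.4] size [70. 16.] ang 1.487 z 0.0398 228
side0 c [ 375.9 -318. ] size [16. 69.] ang -1.134 z 0.0390 176
side0 c [ 544.4 -343.4] size [70. 16.] ang 1.154 z 0.0389 150
side0 c [ 660.  -277.4] size [58. 38.] ang 0.276 z 0.0286 81
side0 c [ 738.2 -253. ] size [11. 50.] ang -1.391 z 0.0406 47
side0 c [ 710.4 -207.3] size [ 5. 16.] ang -0.188 z 0.0429 14
scene0 board [487.2 -62. ] [264. 188.] 87.2 1817
[[387.0, -189.0], [574.0, -198.0], [587.0, 65.0], [400.0
[... 419 characters left out ...]
7. ] [ 28. 139.] 6.4 273
[[647.0, 174.0], [663.0, 37.0], [690.0, 40.0], [674.0, 177.0]]
side0 board [489.2 -61.9] [264. 181.] 87.2 3342
[[393.0, -190.0], [573.0, -198.0], [586.0, 66.0], [405.0, 75.0]]
z 0.013701663569443245
side0 rack [468.4 327.2] [181. 260.] 70.6 1035
[[316.0, 285.0], [561.0, 199.0], [621.0, 369.0], [376.0, 456.0]]
z 0.027829273191470216
cap [ 0.671645   -0.16080148  0.22335534] [ 0.65720357 -0.17304539  0.2103583 ] [ 0.68647198 -0.14686561  0.22651538]
side0 gunbase [516.2 -15. ] [171. 133.] 89.3 867
[[449.0, -100.0], [582.0, -101.0], [584.0, 70.0], [451.0, 71.0]]
side0 handle [665.  112.2] [ 31. 158.] 6.7 230
[[640.0, 189.0], [659.0, 32.0], [690.0, 36.0], [671.0, 193.0]]
```

```bash
python3 - <<'E'
from h import *
a=cv2.imread('pics/scene0.png')[195:270,250:380];b=cv2.imread('pics/side0.png')[165:265,230:370]
cv2.imwrite('pics/crop1.png',np.vstack([cv2.resize(a,(520,300),interpolation=3),cv2.resize(b,(420,300),interpolation=3)[:,:520].copy() if 0 else cv2.copyMakeBorder(cv2.resize(b,(420,300),interpolation=3),0,0,0,100,0)]))
E
```

```text
(no output)
```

View pics/crop1.png

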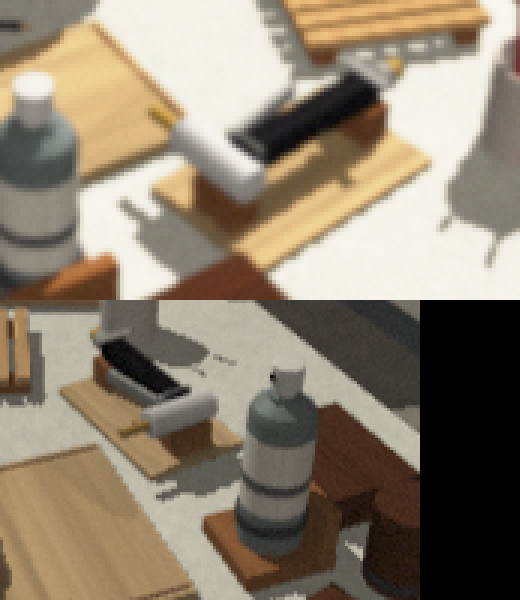

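The crop shows the gun's barrel tip (brass, (165,118) in the top crop) pointing to -x and its handle running to +y. The white cap is at (35,88). I'll check how much room there is beside the rack and gun, and write the move calculator.

```bash
cat >> h.py <<'E'
def to(*wps):
    """wps: (x,y,z,phi) phi = world angle of tool y; print rel rows from the present pose"""
    o=monitor.get_obs(); p=o['eef_pos']; r=R.from_quat(o['tool_rot']); y=r.apply([0,1,0]); ph=np.arctan2(y[1],y[0]); print('t %.1f'%o['clock'],'now',p.round(4),'phi %.3f'%ph,'j',o['joint_pos'].round(2),'grip %.3f'%o['grip_width'])
    for w in wps:
        d=r.inv().apply(np.array(w[:3])-p)*100
        dp=(w[3]-ph+np.pi/2)%np.pi-np.pi/2 if len(w)<5 else w[3]-ph
        T=R.from_euler('z',w[3] if len(w)>4 else ph+dp)*R.from_matrix(np.array([[0,1,0],[1,0,0],[0,0,-1]]).T@np.eye(3))
        T=R.from_matrix(np.array([[np.sin(ph+dp),np.cos(ph+dp),0],[-np.cos(ph+dp),np.sin(ph+dp),0],[0,0,-1]]))
        wv=(r.inv()*T).as_rotvec()
        print(w,'-> dxyz',d.round(2),'w',wv.round(3),'j6~ %.2f'%(o['joint_pos'][5]+wv[2]+0), 'dist %.0fmm'%(10*np.linalg.norm(d)))
E
python3 - <<'E'
from h import *
s=load('side0');P=cloud(s);X,Y,Z=np.moveaxis(P,-1,0)
for n in('scene0','side0'):
    s=load(n);P=cloud(s);X,Y,Z=np.moveaxis(P,-1,0)
    m=(Z>.05)&(Z<.17)&(X>.45)&(X<.9)&(Y>.15)&(Y<.5)&(s['d']>0)
    k,l,st,c=cv2.connectedComponentsWithStats(m.astype(np.uint8))
    for i in range(1,k):
        if st[i,4]>25: q=P[l==i]; print(n,c[i].round(),st[i,4],q.min(0).round(3),q.max(0).round(3))
to((.4,.1,.22,1.0),(.377,-.318,.12,.425))
E
```

```text
scene0 [449. 207.] 392 [0.79  0.455 0.05 ] [0.887 0.5   0.17 ]
scene0 [385. 212.] 609 [0.701 0.253 0.05 ] [0.783 0.338 0.156]
scene0 [342. 215.] 150 [0.633 0.15  0.05 ] [0.683 0.218 0.082]
side0 [273. 149.] 578 [0.701 0.252 0.05 ] [0.881 0.5   0.17 ]
side0 [266. 179.] 99 [0.635 0.151 0.051] [0.684 0.22  0.079]
t 0.1 now [0.1235 0.484  0.2306] phi 1.321 j [ 1.32  0.24  0.    1.34 -0.    1.57] grip 0.085Traceback (most recent call last):
  File "<stdin>", line 9, in <module>
  File "h.py", line 49, in to
    T=R.from_matrix(np.array([[np.sin(ph+dp),np.cos(ph+dp),0],[-np.cos(ph+dp),np.sin(ph+dp),0],[0,0,-1]]))
  File "scipy/spatial/transform/_rotation.pyx", line 1143, in scipy.spatial.transform._rotation.Rotation.from_matrix
ValueError: Non-positive determinant (left-handed or null coordinate frame) in rotation matrix 0: [[ 0.84147098  0.54030231  0.        ]
 [-0.54030231  0.84147098  0.        ]
 [ 0.          0.         -1.        ]].
```

```bash
python3 - <<'E'
t=open('h.py').read().split('\n')
t=[l for l in t if "from_euler('z',w[3] if" not in l]
t='\n'.join(t).replace("[[np.sin(ph+dp),np.cos(ph+dp),0],[-np.cos(ph+dp),np.sin(ph+dp),0]","[[-np.sin(ph+dp),np.cos(ph+dp),0],[np.cos(ph+dp),np.sin(ph+dp),0]")
open('h.py','w').write(t)
E
python3 - <<'E'
from h import *
to((.4,.1,.22,1.0),(.377,-.318,.12,.425))
E
```

```text
t 0.1 now [0.1235 0.484  0.2306] phi 1.321 j [ 1.32  0.24  0.    1.34 -0.    1.57] grip 0.085
(0.4, 0.1, 0.22, 1.0) -> dxyz [-36.29 -30.37   1.11] w [-0.002  0.     0.321] j6~ 1.89 dist 473mm
(0.377, -0.318, 0.12, 0.425) -> dxyz [-44.39 -71.43  11.18] w [-0.002  0.001  0.896] j6~ 2.47 dist 848mm
```

>>> {"op": "arm_command", "data": {"increments": [{"dx": -36.3,"dy": -30.4,"dz": 1.0,"wz": 0.32},{"dx": -36.3,"dy": -30.4,"dz": 1.0,"wz": 0.32},{"dx": -36.3,"dy": -30.4,"dz": 1.0,"wz": 0.32},{"dx": -36.3,"dy": -30.4,"dz": 1.0,"wz": 0.32},{"dx": -36.3,"dy": -30.4,"dz": 1.0,"wz": 0.32},{"dx": -36.3,"dy": -30.4,"dz": 1.0,"wz": 0.32},{"dx": -36.3,"dy": -30.4,"dz": 1.0,"wz": 0.32},{"dx": -36.3,"dy": -30.4,"dz": 1.0,"wz": 0.32},{"dx": -44.4,"dy": -71.4,"dz": 6.0,"wz": 0.89},{"dx": -44.4,"dy": -71.4,"dz": 6.0,"wz": 0.89}]}}

```text
validation failed for argument at $.in...
```

```bash
python3 - <<'E'
from h import *
to((.377,-.318,.12,.425))
E
```

```text
t 0.1 now [0.1235 0.484  0.2306] phi 1.321 j [ 1.32  0.24  0.    1.34 -0.    1.57] grip 0.085
(0.377, -0.318, 0.12, 0.425) -> dxyz [-44.39 -71.43  11.18] w [-0.002  0.001  0.896] j6~ 2.47 dist 848mm
```

>>> {"op": "arm_command", "data": {"increments": [{"dx": -36.3,"dy": -30.4,"dz": 1.0,"wx": 0,"wy": 0,"wz": 0.32,"grip": 8.5},{"dx": -36.3,"dy": -30.4,"dz": 1.0,"wx": 0,"wy": 0,"wz": 0.32,"grip": 8.5},{"dx": -36.3,"dy": -30.4,"dz": 1.0,"wx": 0,"wy": 0,"wz": 0.32,"grip": 8.5},{"dx": -36.3,"dy": -30.4,"dz": 1.0,"wx": 0,"wy": 0,"wz": 0.32,"grip": 8.5},{"dx": -36.3,"dy": -30.4,"dz": 1.0,"wx": 0,"wy": 0,"wz": 0.32,"grip": 8.5},{"dx": -36.3,"dy": -30.4,"dz": 1.0,"wx": 0,"wy": 0,"wz": 0.32,"grip": 8.5},{"dx": -36.3,"dy": -30.4,"dz": 1.0,"wx": 0,"wy": 0,"wz": 0.32,"grip": 8.5},{"dx": -36.3,"dy": -30.4,"dz": 1.0,"wx": 0,"wy": 0,"wz": 0.32,"grip": 8.5},{"dx": -44.4,"dy": -71.4,"dz": 6.0,"wx": 0,"wy": 0,"wz": 0.89,"grip": 8.5},{"dx": -44.4,"dy": -71.4,"dz": 6.0,"wx": 0,"wy": 0,"wz": 0.89,"grip": 8.5}]}}

```text
clock: 1.15
eef_pos: [0.3618, 0.0586, 0.2118]
tool_rot: [0.424, 0.906, -0.0, 0.0]
ft_force: [0.6, -0.5, 0.1]
grip_width: 0.0848
grasp_force: 0.0
```

```bash
python3 - <<'E'
from h import *
to((.377,-.318,.12,.425))
E
```

```text
t 1.1 now [0.3618 0.0586 0.2118] phi 0.695 j [ 0.16 -0.01 -0.34  1.25 -0.    1.04] grip 0.085
(0.377, -0.318, 0.12, 0.425) -> dxyz [-29.9  -22.95   9.19] w [0.   0.   0.27] j6~ 1.31 dist 388mm
```

>>> {"op": "arm_command", "data": {"increments": [{"dx": -29.9,"dy": -23.0,"dz": 9.2,"wx": 0,"wy": 0,"wz": 0.27,"grip": 8.5},{"dx": -29.9,"dy": -23.0,"dz": 9.2,"wx": 0,"wy": 0,"wz": 0.27,"grip": 8.5},{"dx": -29.9,"dy": -23.0,"dz": 9.2,"wx": 0,"wy": 0,"wz": 0.27,"grip": 8.5},{"dx": -29.9,"dy": -23.0,"dz": 9.2,"wx": 0,"wy": 0,"wz": 0.27,"grip": 8.5},{"dx": -29.9,"dy": -23.0,"dz": 9.2,"wx": 0,"wy": 0,"wz": 0.27,"grip": 8.5},{"dx": -29.9,"dy": -23.0,"dz": 9.2,"wx": 0,"wy": 0,"wz": 0.27,"grip": 8.5},{"dx": -29.9,"dy": -23.0,"dz": 9.2,"wx": 0,"wy": 0,"wz": 0.27,"grip": 8.5},{"dx": -29.9,"dy": -23.0,"dz": 9.2,"wx": 0,"wy": 0,"wz": 0.27,"grip": 8.5},{"dx": -29.9,"dy": -23.0,"dz": 9.2,"wx": 0,"wy": 0,"wz": 0.27,"grip": 8.5},{"dx": -29.9,"dy": -23.0,"dz": 9.2,"wx": 0,"wy": 0,"wz": 0.27,"grip": 8.5}]}}

```text
clock: 2.15
eef_pos: [0.3777, -0.3163, 0.1193]
tool_rot: [0.54, 0.841, 0.0, -0.001]
ft_force: [0.8, 0.7, 0.3]
grip_width: 0.085
grasp_force: 0.0
```

```bash
python3 - <<'E'
from h import *
shot('wrist','w1'); lids('w1'); to((.377,-.318,.015,.425))
E
```

```text
w1 c [ 268.7 -445.1] size [10. 37.] ang -1.156 z 0.0340 252
w1 c [ 552.  -321.1] size [26. 16.] ang 1.133 z 0.0386 592
w1 c [ 441.3 -415.6] size [39. 15.] ang 1.493 z 0.0385 598
w1 c [ 375.3 -316.3] size [16. 69.] ang -1.145 z 0.0388 1776
t 2.2 now [ 0.3779 -0.3156  0.1197] phi 0.431 j [-0.7   0.31 -0.21  1.06  0.    0.44] grip 0.085
(0.377, -0.318, 0.015, 0.425) -> dxyz [-0.2  -0.18 10.47] w [-0.    -0.002  0.006] j6~ 0.45 dist 105mm
```

View pics/w1.png

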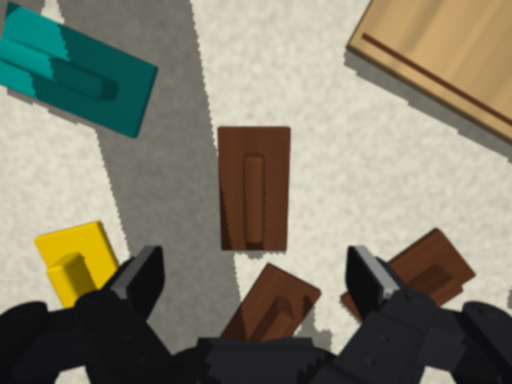

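The wrist view shows walnut lid A at (255,188), handle vertical in the picture and lined up with the gripper. The other two walnut lids are at (272,308) and (415,280).

>>> {"op": "arm_command", "data": {"increments": [{"dx": 0,"dy": -0.25,"dz": 10.4,"wx": 0,"wy": 0,"wz": 0,"grip": 6.0},{"dx": 0,"dy": -0.25,"dz": 10.4,"wx": 0,"wy": 0,"wz": 0,"grip": 6.0},{"dx": 0,"dy": -0.25,"dz": 10.4,"wx": 0,"wy": 0,"wz": 0,"grip": 6.0},{"dx": 0,"dy": -0.25,"dz": 10.4,"wx": 0,"wy": 0,"wz": 0,"grip": 6.0},{"dx": 0,"dy": -0.25,"dz": 10.4,"wx": 0,"wy": 0,"wz": 0,"grip": 0},{"dx": 0,"dy": -0.25,"dz": 10.4,"wx": 0,"wy": 0,"wz": 0,"grip": 0},{"dx": 0,"dy": -0.25,"dz": 10.4,"wx": 0,"wy": 0,"wz": 0,"grip": 0},{"dx": 0,"dy": -0.25,"dz": 10.4,"wx": 0,"wy": 0,"wz": 0,"grip": 0},{"dx": 0,"dy": -0.25,"dz": 10.4,"wx": 0,"wy": 0,"wz": 0,"grip": 0},{"dx": 0,"dy": -0.25,"dz": 10.4,"wx": 0,"wy": 0,"wz": 0,"grip": 0}]}}

```text
clock: 3.2
eef_pos: [0.3778, -0.3185, 0.0184]
tool_rot: [0.54, 0.842, -0.0, 0.002]
ft_force: [-0.7, 1.1, 7.9]
grip_width: 0.0147
grasp_force: 60.8
```

```bash
python3 - <<'E'
from h import *
to((.375,-.317,.12,.425),(.484,-.142,.12,1.52),(.484,-.142,.034,1.52))
E
```

```text
t 3.2 now [ 0.3778 -0.3185  0.0184] phi 0.431 j [-0.7   0.43 -0.34  0.8   0.    0.44] grip 0.015
(0.375, -0.317, 0.12, 0.425) -> dxyz [  0.21  -0.16 -10.16] w [0.002 0.004 0.006] j6~ 0.45 dist 102mm
(0.484, -0.142, 0.12, 1.52) -> dxyz [ 11.56  17.05 -10.17] w [-0.     0.005 -1.089] j6~ -0.65 dist 230mm
(0.484, -0.142, 0.034, 1.52) -> dxyz [11.59 17.03 -1.57] w [-0.     0.005 -1.089] j6~ -0.65 dist 207mm
```

>>> {"op": "arm_command", "data": {"increments": [{"dx": 0,"dy": 0,"dz": -10.2,"wx": 0,"wy": 0,"wz": 0,"grip": 0},{"dx": 0,"dy": 0,"dz": -10.2,"wx": 0,"wy": 0,"wz": 0,"grip": 0},{"dx": 0,"dy": 0,"dz": -10.2,"wx": 0,"wy": 0,"wz": -0.1,"grip": 0},{"dx": 11.6,"dy": 17.0,"dz": -10.2,"wx": 0,"wy": 0,"wz": -1.09,"grip": 0},{"dx": 11.6,"dy": 17.0,"dz": -10.2,"wx": 0,"wy": 0,"wz": -1.09,"grip": 0},{"dx": 11.6,"dy": 17.0,"dz": -10.2,"wx": 0,"wy": 0,"wz": -1.09,"grip": 0},{"dx": 11.6,"dy": 17.0,"dz": -10.2,"wx": 0,"wy": 0,"wz": -1.09,"grip": 0},{"dx": 11.6,"dy": 17.0,"dz": -10.2,"wx": 0,"wy": 0,"wz": -1.09,"grip": 0},{"dx": 11.6,"dy": 17.0,"dz": -10.2,"wx": 0,"wy": 0,"wz": -1.09,"grip": 0},{"dx": 11.6,"dy": 17.0,"dz": -10.2,"wx": 0,"wy": 0,"wz": -1.09,"grip": 0}]}}

```text
clock: 4.2
eef_pos: [0.4826, -0.14, 0.1187]
tool_rot: [0.022, 1.0, -0.0, 0.0]
ft_force: [-0.2, -0.6, -0.7]
grip_width: 0.0148
grasp_force: 59.6
```

```bash
python3 - <<'E'
from h import *
to((.484,-.142,.035,1.52))
E
```

```text
t 4.2 now [ 0.4826 -0.14    0.1187] phi 1.528 j [-0.28  0.32 -0.19  1.06 -0.   -0.24] grip 0.015
(0.484, -0.142, 0.035, 1.52) -> dxyz [-0.14 -0.19  8.37] w [-0.     0.001  0.008] j6~ -0.23 dist 84mm
```

>>> {"op": "arm_command", "data": {"increments": [{"dx": 0,"dy": -0.2,"dz": 4.5,"wx": 0,"wy": 0,"wz": 0,"grip": 0},{"dx": 0,"dy": -0.2,"dz": 7.0,"wx": 0,"wy": 0,"wz": 0,"grip": 0},{"dx": 0,"dy": -0.2,"dz": 8.1,"wx": 0,"wy": 0,"wz": 0,"grip": 0},{"dx": 0,"dy": -0.2,"dz": 8.5,"wx": 0,"wy": 0,"wz": 0,"grip": 0},{"dx": 0,"dy": -0.2,"dz": 8.5,"wx": 0,"wy": 0,"wz": 0,"grip": 0},{"dx": 0,"dy": -0.2,"dz": 8.5,"wx": 0,"wy": 0,"wz": 0,"grip": 5},{"dx": 0,"dy": -0.2,"dz": 8.5,"wx": 0,"wy": 0,"wz": 0,"grip": 5},{"dx": 0,"dy": -0.2,"dz": 8.5,"wx": 0,"wy": 0,"wz": 0,"grip": 5},{"dx": 0,"dy": -0.2,"dz": 4,"wx": 0,"wy": 0,"wz": 0,"grip": 5},{"dx": 0,"dy": -0.2,"dz": 0,"wx": 0,"wy": 0,"wz": 0,"grip": 5}]}}

```text
clock: 5.2
eef_pos: [0.4813, -0.1426, 0.1185]
tool_rot: [0.025, 1.0, 0.0, -0.001]
ft_force: [1.7, -0.9, 0.8]
grip_width: 0.0497
grasp_force: 0.0
```

```bash
python3 - <<'E'
from h import *
shot('scene','s2');shot('side','d2')
b=(.2,.62,-.55,.1)
lids('s2','d2',box=b);lids('s2','d2',zo=.015,box=b); to((.442,-.433,.12,-.108,1),(.546,-.344,.12,-.40,1))
E
```

```text
s2 c [ 483.8 -147.6] size [13. 68.] ang -0.003 z 0.0413 36
s2 c [ 592.  -499.9] size [100.  56.] ang 1.570 z 0.0335 317
s2 c [ 442.2 -433.3] size [67. 21.] ang 1.456 z 0.0409 94
s2 c [ 546.9 -343.3] size [66. 16.] ang 1.162 z 0.0399 91
d2 c [ 478.7 -151.3] size [11. 68.] ang -0.169 z 0.0421 64
d2 c [ 591. -499.] size [102.  58.] ang 1.564 z 0.0320 761
d2 c [ 544.2 -344.2] size [67. 16.] ang 1.151 z 0.0390 148
d2 c [ 441.6 -433.2] size [69. 17.] ang 1.475 z 0.0397 226
s2 c [ 482.7 -146.4] size [14. 70.] ang -0.071 z 0.0566 57
d2 c [ 480.2 -146.7] size [17. 68.] ang -0.068 z 0.0534 110
t 5.3 now [ 0.4865 -0.1442  0.1241] phi 1.521 j [-0.29  0.32 -0.18  1.06 -0.   -0.24] grip 0.050
(0.442, -0.433, 0.12, -0.108, 1) -> dxyz [  3.02 -29.06   0.45] w [0.007 0.011 1.629] j6~ 1.39 dist 292mm
(0.546, -0.344, 0.12, -0.4, 1) -> dxyz [ -6.93 -19.65   0.54] w [0.009 0.011 1.921] j6~ 1.68 dist 208mm
```

>>> {"op": "arm_command", "data": {"increments": [{"dx": 3.0,"dy": -29.1,"dz": 0.4,"wx": 0,"wy": 0,"wz": 1.63,"grip": 6},{"dx": 3.0,"dy": -29.1,"dz": 0.4,"wx": 0,"wy": 0,"wz": 1.63,"grip": 6},{"dx": 3.0,"dy": -29.1,"dz": 0.4,"wx": 0,"wy": 0,"wz": 1.63,"grip": 6},{"dx": 3.0,"dy": -29.1,"dz": 0.4,"wx": 0,"wy": 0,"wz": 1.63,"grip": 6},{"dx": 3.0,"dy": -29.1,"dz": 0.4,"wx": 0,"wy": 0,"wz": 1.63,"grip": 6},{"dx": 3.0,"dy": -29.1,"dz": 0.4,"wx": 0,"wy": 0,"wz": 1.63,"grip": 6},{"dx": 3.0,"dy": -29.1,"dz": 0.4,"wx": 0,"wy": 0,"wz": 1.63,"grip": 6},{"dx": 3.0,"dy": -29.1,"dz": 0.4,"wx": 0,"wy": 0,"wz": 1.63,"grip": 6},{"dx": 3.0,"dy": -29.1,"dz": 0.4,"wx": 0,"wy": 0,"wz": 1.63,"grip": 6},{"dx": 3.0,"dy": -29.1,"dz": 0.4,"wx": 0,"wy": 0,"wz": 1.63,"grip": 6}]}}

```text
clock: 6.3
eef_pos: [0.4373, -0.4323, 0.1134]
tool_rot: [0.702, 0.712, 0.0, -0.0]
ft_force: [-0.1, 0.5, 0.3]
grip_width: 0.0601
grasp_force: 0.0
```

```bash
python3 - <<'E'
from h import *
shot('wrist','w3');lids('w3'); to((.442,-.433,.017,-.106,1))
E
```

```text
w3 c [ 279.5 -455.8] size [ 4. 68.] ang -0.906 z 0.0319 642
w3 c [ 619.8 -490.7] size [60. 61.] ang -0.483 z 0.0312 1418
w3 c [ 543.3 -341.7] size [70. 16.] ang 1.161 z 0.0387 2849
w3 c [ 440.8 -431.3] size [69. 16.] ang 1.481 z 0.0388 1868
t 6.3 now [ 0.4374 -0.4321  0.1135] phi 0.011 j [-0.78  0.54  0.13  1.17  0.    0.78] grip 0.060
(0.442, -0.433, 0.017, -0.106, 1) -> dxyz [-0.1   0.46  9.65] w [-0.    -0.     0.117] j6~ 0.90 dist 97mm
```

>>> {"op": "arm_command", "data": {"increments": [{"dx": 0,"dy": 0.4,"dz": 4.5,"wx": 0,"wy": 0,"wz": 0.105,"grip": 6},{"dx": 0,"dy": 0.4,"dz": 9.4,"wx": 0,"wy": 0,"wz": 0.105,"grip": 6},{"dx": 0,"dy": 0.4,"dz": 9.4,"wx": 0,"wy": 0,"wz": 0.105,"grip": 6},{"dx": 0,"dy": 0.4,"dz": 9.4,"wx": 0,"wy": 0,"wz": 0.105,"grip": 6},{"dx": 0,"dy": 0.4,"dz": 9.4,"wx": 0,"wy": 0,"wz": 0.105,"grip": 0},{"dx": 0,"dy": 0.4,"dz": 9.4,"wx": 0,"wy": 0,"wz": 0.105,"grip": 0},{"dx": 0,"dy": 0.4,"dz": 9.4,"wx": 0,"wy": 0,"wz": 0.105,"grip": 0},{"dx": 0,"dy": 0.4,"dz": 9.4,"wx": 0,"wy": 0,"wz": 0.105,"grip": 0},{"dx": 0,"dy": 0.4,"dz": 9.4,"wx": 0,"wy": 0,"wz": 0.105,"grip": 0},{"dx": 0,"dy": 0.4,"dz": 0,"wx": 0,"wy": 0,"wz": 0.105,"grip": 0}]}}

```text
clock: 7.35
eef_pos: [0.4378, -0.4282, 0.0644]
tool_rot: [0.736, 0.677, -0.0, -0.007]
ft_force: [-0.1, 1.5, -1.9]
grip_width: 0.0146
grasp_force: 61.2
```

```bash
python3 - <<'E'
from h import *
to((.486,-.062,.12,1.52),(.486,-.062,.035,1.52,1))
E
```

```text
t 7.3 now [ 0.4378 -0.4282  0.0644] phi -0.084 j [-0.77  0.58  0.08  1.08  0.    0.88] grip 0.015
(0.486, -0.062, 0.12, 1.52) -> dxyz [36.94  1.68 -5.25] w [-1.500e-02  1.000e-03  1.538e+00] j6~ 2.42 dist 374mm
(0.486, -0.062, 0.035, 1.52, 1) -> dxyz [36.87  1.77  3.25] w [-1.000e-03 -1.500e-02 -1.604e+00] j6~ -0.72 dist 371mm
```

>>> {"op": "arm_command", "data": {"increments": [{"dx": 0,"dy": 0,"dz": -5.2,"wx": 0,"wy": 0,"wz": -0.14,"grip": 0},{"dx": 37,"dy": 1.7,"dz": -5.2,"wx": 0,"wy": 0,"wz": -1.6,"grip": 0},{"dx": 37,"dy": 1.7,"dz": -5.2,"wx": 0,"wy": 0,"wz": -1.6,"grip": 0},{"dx": 37,"dy": 1.7,"dz": -5.2,"wx": 0,"wy": 0,"wz": -1.6,"grip": 0},{"dx": 37,"dy": 1.7,"dz": -5.2,"wx": 0,"wy": 0,"wz": -1.6,"grip": 0},{"dx": 37,"dy": 1.7,"dz": -5.2,"wx": 0,"wy": 0,"wz": -1.6,"grip": 0},{"dx": 37,"dy": 1.7,"dz": -5.2,"wx": 0,"wy": 0,"wz": -1.6,"grip": 0},{"dx": 37,"dy": 1.7,"dz": -5.2,"wx": 0,"wy": 0,"wz": -1.6,"grip": 0},{"dx": 37,"dy": 1.7,"dz": -5.2,"wx": 0,"wy": 0,"wz": -1.6,"grip": 0},{"dx": 37,"dy": 1.7,"dz": -5.2,"wx": 0,"wy": 0,"wz": -1.6,"grip": 0}]}}

```text
clock: 8.35
eef_pos: [0.49, -0.0615, 0.1229]
tool_rot: [0.076, 0.997, 0.0, 0.001]
ft_force: [0.1, -0.7, -2.0]
grip_width: 0.0148
grasp_force: 61.2
```

```bash
python3 - <<'E'
from h import *
to((.486,-.062,.035,1.52))
E
```

```text
t 8.3 now [ 0.49   -0.0615  0.1229] phi 1.418 j [-0.13  0.3  -0.2   1.06  0.    0.03] grip 0.015
(0.486, -0.062, 0.035, 1.52) -> dxyz [ 0.4  -0.12  8.79] w [ 0.001  0.001 -0.102] j6~ -0.07 dist 88mm
```

>>> {"op": "arm_command", "data": {"increments": [{"dx": 0.4,"dy": -0.1,"dz": 4.5,"wx": 0,"wy": 0,"wz": -0.1,"grip": 0},{"dx": 0.4,"dy": -0.1,"dz": 7.2,"wx": 0,"wy": 0,"wz": -0.1,"grip": 0},{"dx": 0.4,"dy": -0.1,"dz": 8.5,"wx": 0,"wy": 0,"wz": -0.1,"grip": 0},{"dx": 0.4,"dy": -0.1,"dz": 8.9,"wx": 0,"wy": 0,"wz": -0.1,"grip": 0},{"dx": 0.4,"dy": -0.1,"dz": 8.9,"wx": 0,"wy": 0,"wz": -0.1,"grip": 0},{"dx": 0.4,"dy": -0.1,"dz": 8.9,"wx": 0,"wy": 0,"wz": -0.1,"grip": 5},{"dx": 0.4,"dy": -0.1,"dz": 8.9,"wx": 0,"wy": 0,"wz": -0.1,"grip": 5},{"dx": 0.4,"dy": -0.1,"dz": 8.9,"wx": 0,"wy": 0,"wz": -0.1,"grip": 5},{"dx": 0.4,"dy": -0.1,"dz": 4,"wx": 0,"wy": 0,"wz": -0.1,"grip": 5},{"dx": 0.4,"dy": -0.1,"dz": 0,"wx": 0,"wy": 0,"wz": -0.1,"grip": 5}]}}

```text
clock: 9.35
eef_pos: [0.4847, -0.065, 0.1223]
tool_rot: [0.032, 0.999, 0.0, -0.002]
ft_force: [1.5, -0.3, -0.4]
grip_width: 0.0499
grasp_force: 0.0
```

```bash
python3 - <<'E'
from h import *
shot('scene','s4');shot('side','d4')
b=(.2,.62,-.48,.1)
lids('s4','d4',box=b);lids('s4','d4',zo=.015,box=b); to((.5445,-.343,.12,-.41,1))
E
```

```text
s4 c [ 480.8 -151.5] size [69. 12.] ang 0.101 z 0.0399 36
s4 c [470.8 -73. ] size [39.  3.] ang 0.002 z 0.0397 16
s4 c [ 546.2 -343.2] size [65. 17.] ang 1.144 z 0.0400 83
s4 c [ 607.7 -464.7] size [29. 24.] ang 1.566 z 0.0332 47
d4 c [479.4 -74.1] size [13. 68.] ang -0.222 z 0.0417 55
d4 c [ 478.5 -151.8] size [ 9. 68.] ang -0.151 z 0.0418 60
d4 c [ 607.2 -464. ] size [30. 25.] ang 1.546 z 0.0323 109
d4 c [ 544.8 -342.5] size [70. 16.] ang 1.152 z 0.0389 149
s4 c [ 481.3 -146.6] size [15. 70.] ang -0.067 z 0.0564 63
s4 c [474.1 -67.3] size [13. 45.] ang -0.141 z 0.0554 27
d4 c [ 480.1 -146. ] size [17. 68.] ang -0.071 z 0.0528 115
d4 c [481.3 -67.1] size [19. 67.] ang -0.074 z 0.0525 103
t 9.4 now [ 0.4899 -0.0657  0.1274] phi 1.506 j [-0.13  0.29 -0.21  1.06  0.   -0.07] grip 0.050
(0.5445, -0.343, 0.12, -0.41, 1) -> dxyz [ -7.23 -27.32   0.84] w [0.01  0.008 1.916] j6~ 1.85 dist 283mm
```

>>> {"op": "arm_command", "data": {"increments": [{"dx": -7.2,"dy": -27.3,"dz": 0.8,"wx": 0,"wy": 0,"wz": -1.22,"grip": 6},{"dx": -7.2,"dy": -27.3,"dz": 0.8,"wx": 0,"wy": 0,"wz": -1.22,"grip": 6},{"dx": -7.2,"dy": -27.3,"dz": 0.8,"wx": 0,"wy": 0,"wz": -1.22,"grip": 6},{"dx": -7.2,"dy": -27.3,"dz": 0.8,"wx": 0,"wy": 0,"wz": -1.22,"grip": 6},{"dx": -7.2,"dy": -27.3,"dz": 0.8,"wx": 0,"wy": 0,"wz": -1.22,"grip": 6},{"dx": -7.2,"dy": -27.3,"dz": 0.8,"wx": 0,"wy": 0,"wz": -1.22,"grip": 6},{"dx": -7.2,"dy": -27.3,"dz": 0.8,"wx": 0,"wy": 0,"wz": -1.22,"grip": 6},{"dx": -7.2,"dy": -27.3,"dz": 0.8,"wx": 0,"wy": 0,"wz": -1.22,"grip": 6},{"dx": -7.2,"dy": -27.3,"dz": 0.8,"wx": 0,"wy": 0,"wz": -1.22,"grip": 6},{"dx": -7.2,"dy": -27.3,"dz": 0.8,"wx": 0,"wy": 0,"wz": -1.22,"grip": 6}]}}

```text
clock: 10.45
eef_pos: [0.5393, -0.3422, 0.1127]
tool_rot: [-0.546, 0.838, 0.001, -0.0]
ft_force: [0.5, 0.8, -1.0]
grip_width: 0.0599
grasp_force: 0.0
```

```bash
python3 - <<'E'
from h import *
shot('wrist','w5');lids('w5'); to((.5448,-.343,.017,2.724,1))
E
```

```text
w5 c [ 620.5 -490.6] size [69. 61.] ang 1.105 z 0.0312 9720
w5 c [ 732.4 -247.4] size [ 3. 13.] ang -1.449 z 0.0329 90
w5 c [ 544.1 -342.1] size [69. 16.] ang 1.158 z 0.0387 1858
t 10.5 now [ 0.5394 -0.342   0.113 ] phi 2.725 j [-0.57  0.58  0.21  1.2   0.   -1.72] grip 0.060
(0.5448, -0.343, 0.017, 2.724, 1) -> dxyz [-0.13 -0.55  9.59] w [0.002 0.    0.001] j6~ -1.72 dist 96mm
```

>>> {"op": "arm_command", "data": {"increments": [{"dx": -0.1,"dy": -0.5,"dz": 4.5,"wx": 0,"wy": 0,"wz": 0,"grip": 6},{"dx": -0.1,"dy": -0.5,"dz": 9.4,"wx": 0,"wy": 0,"wz": 0,"grip": 6},{"dx": -0.1,"dy": -0.5,"dz": 9.4,"wx": 0,"wy": 0,"wz": 0,"grip": 6},{"dx": -0.1,"dy": -0.5,"dz": 9.4,"wx": 0,"wy": 0,"wz": 0,"grip": 6},{"dx": -0.1,"dy": -0.5,"dz": 9.4,"wx": 0,"wy": 0,"wz": 0,"grip": 0},{"dx": -0.1,"dy": -0.5,"dz": 9.4,"wx": 0,"wy": 0,"wz": 0,"grip": 0},{"dx": -0.1,"dy": -0.5,"dz": 9.4,"wx": 0,"wy": 0,"wz": 0,"grip": 0},{"dx": -0.1,"dy": -0.5,"dz": 9.4,"wx": 0,"wy": 0,"wz": 0,"grip": 0},{"dx": -0.1,"dy": -0.5,"dz": 4.5,"wx": 0,"wy": 0,"wz": 0,"grip": 0},{"dx": -0.1,"dy": -0.5,"dz": -0.4,"wx": 0,"wy": 0,"wz": 0,"grip": 0}]}}

```text
clock: 11.5
eef_pos: [0.5431, -0.3423, 0.1177]
tool_rot: [-0.546, 0.838, 0.002, -0.001]
ft_force: [1.8, -1.5, -0.4]
grip_width: 0.0145
grasp_force: 61.2
```

```bash
python3 - <<'E'
from h import *
to((.486,.016,.125,1.52,1))
E
```

```text
t 11.5 now [ 0.5431 -0.3423  0.1177] phi 2.726 j [-0.56  0.59  0.23  1.22  0.   -1.72] grip 0.014
(0.486, 0.016, 0.125, 1.52, 1) -> dxyz [-30.47  19.7   -0.62] w [ 0.005 -0.002  1.206] j6~ -0.51 dist 363mm
```

>>> {"op": "arm_command", "data": {"increments": [{"dx": -30.5,"dy": 19.7,"dz": -0.6,"wx": 0,"wy": 0,"wz": 1.2,"grip": 0},{"dx": -30.5,"dy": 19.7,"dz": -0.6,"wx": 0,"wy": 0,"wz": 1.2,"grip": 0},{"dx": -30.5,"dy": 19.7,"dz": -0.6,"wx": 0,"wy": 0,"wz": 1.2,"grip": 0},{"dx": -30.5,"dy": 19.7,"dz": -0.6,"wx": 0,"wy": 0,"wz": 1.2,"grip": 0},{"dx": -30.5,"dy": 19.7,"dz": -0.6,"wx": 0,"wy": 0,"wz": 1.2,"grip": 0},{"dx": -30.5,"dy": 19.7,"dz": -0.6,"wx": 0,"wy": 0,"wz": 1.2,"grip": 0},{"dx": -30.5,"dy": 19.7,"dz": -0.6,"wx": 0,"wy": 0,"wz": 1.2,"grip": 0},{"dx": -30.5,"dy": 19.7,"dz": -0.6,"wx": 0,"wy": 0,"wz": 1.2,"grip": 0},{"dx": -30.5,"dy": 19.7,"dz": -0.6,"wx": 0,"wy": 0,"wz": 1.2,"grip": 0},{"dx": -30.5,"dy": 19.7,"dz": -0.6,"wx": 0,"wy": 0,"wz": 1.2,"grip": 0}]}}

```text
clock: 12.5
eef_pos: [0.4875, 0.0164, 0.1248]
tool_rot: [0.021, 1.0, -0.0, 0.001]
ft_force: [-0.3, 0.4, -2.4]
grip_width: 0.0144
grasp_force: 61.3
```

```bash
python3 - <<'E'
from h import *
to((.486,.016,.035,1.52))
E
```

```text
t 12.5 now [0.4875 0.0164 0.1248] phi 1.529 j [ 0.03  0.29 -0.22  1.06 -0.    0.08] grip 0.014
(0.486, 0.016, 0.035, 1.52) -> dxyz [ 0.16 -0.05  8.98] w [-0.     0.001  0.009] j6~ 0.08 dist 90mm
```

>>> {"op": "arm_command", "data": {"increments": [{"dx": 0,"dy": 0,"dz": 4.5,"wx": 0,"wy": 0,"wz": 0,"grip": 0},{"dx": 0,"dy": 0,"dz": 7.2,"wx": 0,"wy": 0,"wz": 0,"grip": 0},{"dx": 0,"dy": 0,"dz": 8.5,"wx": 0,"wy": 0,"wz": 0,"grip": 0},{"dx": 0,"dy": 0,"dz": 9.0,"wx": 0,"wy": 0,"wz": 0,"grip": 0},{"dx": 0,"dy": 0,"dz": 9.0,"wx": 0,"wy": 0,"wz": 0,"grip": 0},{"dx": 0,"dy": 0,"dz": 9.0,"wx": 0,"wy": 0,"wz": 0,"grip": 5},{"dx": 0,"dy": 0,"dz": 9.0,"wx": 0,"wy": 0,"wz": 0,"grip": 5},{"dx": 0,"dy": 0,"dz": 9.0,"wx": 0,"wy": 0,"wz": 0,"grip": 5},{"dx": 0,"dy": 0,"dz": 4,"wx": 0,"wy": 0,"wz": 0,"grip": 5},{"dx": 0,"dy": 0,"dz": -1,"wx": 0,"wy": 0,"wz": 0,"grip": 5}]}}

```text
clock: 13.5
eef_pos: [0.4859, 0.015, 0.1333]
tool_rot: [0.022, 1.0, -0.0, -0.003]
ft_force: [1.4, 0.4, 0.1]
grip_width: 0.0499
grasp_force: 0.0
```

```bash
python3 - <<'E'
from h import *
shot('scene','s6');shot('side','d6')
lids('s6','d6',zo=.015,box=(.35,.6,-.2,.08)); to((.55,.10,.2,.13,1),(.6,.10,.22,.13,1))
E
```

```text
s6 c [492.3   9.8] size [16. 66.] ang -0.050 z 0.0557 58
s6 c [473.8 -67.2] size [15. 41.] ang -0.066 z 0.0574 28
s6 c [ 482.5 -145.6] size [16. 70.] ang -0.027 z 0.0562 63
d6 c [ 480.  -145.6] size [18. 69.] ang -0.108 z 0.0528 117
d6 c [481.3 -67.2] size [19. 68.] ang -0.103 z 0.0522 99
d6 c [488.1  10.1] size [67. 20.] ang 0.019 z 0.0528 84
t 13.6 now [0.4928 0.0153 0.1406] phi 1.526 j [ 0.03  0.28 -0.19  1.09 -0.    0.08] grip 0.050
(0.55, 0.1, 0.2, 0.13, 1) -> dxyz [-5.42  8.73 -5.86] w [0.01  0.01  1.396] j6~ 1.47 dist 118mm
(0.6, 0.1, 0.22, 0.13, 1) -> dxyz [-10.44   8.95  -7.79] w [0.01  0.01  1.396] j6~ 1.47 dist 158mm
```

>>> {"op": "arm_command", "data": {"increments": [{"dx": -5.4,"dy": 4,"dz": -6.5,"wx": 0,"wy": 0,"wz": 1.4,"grip": 8.5},{"dx": -14.5,"dy": 4,"dz": -6.5,"wx": 0,"wy": 0,"wz": 1.4,"grip": 8.5},{"dx": -14.5,"dy": 4,"dz": -6.5,"wx": 0,"wy": 0,"wz": 1.4,"grip": 8.5},{"dx": -14.5,"dy": 4,"dz": -6.5,"wx": 0,"wy": 0,"wz": 1.4,"grip": 8.5},{"dx": -14.5,"dy": 4,"dz": -6.5,"wx": 0,"wy": 0,"wz": 1.4,"grip": 8.5},{"dx": -14.5,"dy": 4,"dz": -6.5,"wx": 0,"wy": 0,"wz": 1.4,"grip": 8.5},{"dx": -14.5,"dy": 4,"dz": -6.5,"wx": 0,"wy": 0,"wz": 1.4,"grip": 8.5},{"dx": -14.5,"dy": 4,"dz": -6.5,"wx": 0,"wy": 0,"wz": 1.4,"grip": 8.5},{"dx": -14.5,"dy": 4,"dz": -6.5,"wx": 0,"wy": 0,"wz": 1.4,"grip": 8.5},{"dx": -14.5,"dy": 4,"dz": -6.5,"wx": 0,"wy": 0,"wz": 1.4,"grip": 8.5}]}}

```text
clock: 14.6
eef_pos: [0.6342, 0.0486, 0.1981]
tool_rot: [0.663, 0.749, -0.0, -0.0]
ft_force: [-0.5, -0.4, 0.8]
grip_width: 0.0852
grasp_force: 0.0
```

```bash
python3 - <<'E'
from h import *
shot('wrist','w7'); to((.66,.115,.2,.13,1))
a=cv2.imread('pics/w7.png');cv2.imwrite('pics/w7b.png',cv2.resize(a,(800,600),interpolation=3))
E
```

```text
t 14.7 now [0.6342 0.0485 0.1982] phi 0.123 j [ 0.08  0.53  0.35  1.39 -0.    1.52] grip 0.085
(0.66, 0.115, 0.2, 0.13, 1) -> dxyz [ 6.28  3.37 -0.19] w [-0.001  0.    -0.007] j6~ 1.52 dist 71mm
```

View pics/w7b.png

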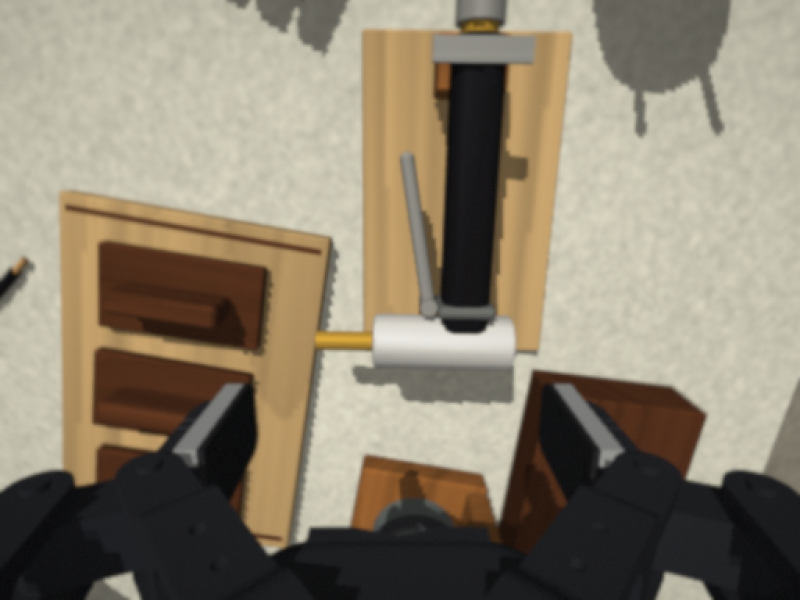

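The wrist view shows the gun: trigger pivot at about (430,308), blade tip at (407,157), black handle between (470,300) and (478,70), and barrel to the left at y≈340. The three lids are on the board at lower left.

```bash
python3 - <<'E'
from h import *
s=load('w7');P=cloud(s);p=s['p'].astype(int);Z=P[...,2]
m=(p.max(-1)<60)&(Z>.066)&(Z<.085)&(P[...,1]>.03)&(P[...,1]<.2)
v,u=np.nonzero(m);ok=v<210;m2=np.zeros_like(m);m2[v[ok],u[ok]]=1
q=P[m2];r=cv2.minAreaRect((q[:,:2]*1000).astype(np.float32));print('handle',r,'z',np.percentile(q[:,2],[10,50,90]))
l=cv2.fitLine((q[:,:2]*1000).astype(np.float32),cv2.DIST_HUBER,0,.1,.1).ravel();print('line',l,'yaw',np.arctan2(-l[0]*np.sign(l[1]),abs(l[1])))
f=512/800
px=[(430*f,308*f),(407*f,157*f)]
print('pivot,tip at z.069',atz(s,px,.069).round(4),'depth',dep(s,px).round(4))
# base corners at z=.010
bc=[(364*f,31*f),(571*f,33*f),(537*f,352*f)]
print('base',atz(s,bc,.01).round(4))
w=[(343*f,340*f)];print('nozzle',atz(s,w,.06).round(4))
E
```

```text
handle ((667.1302490234375, 103.07322692871094), (28.137250900268555, 140.51622009277344), 6.508345603942871) z [0.0708877  0.07368648 0.07487316]
line [ 1.0859378e-01 -9.9408621e-01  6.6532642e+02  1.1110243e+02] yaw 0.10880835
pivot,tip at z.069 [[0.6532 0.041  0.069 ]
 [0.6289 0.1235 0.069 ]] depth [[0.6529 0.0418 0.0719]
 [0.6289 0.1236 0.0683]]
base [[5.943e-01 1.941e-01 1.000e-02]
 [7.200e-01 2.081e-01 1.000e-02]
 [7.422e-01 5.000e-04 1.000e-02]]
nozzle [[0.6034 0.0113 0.06  ]]
```

```bash
python3 - <<'E'
from h import *
to((.660,.113,.2,.11,1),(.660,.113,.039,.11,1))
E
```

```text
t 14.7 now [0.6342 0.0485 0.1982] phi 0.123 j [ 0.08  0.53  0.35  1.39 -0.    1.52] grip 0.085
(0.66, 0.113, 0.2, 0.11, 1) -> dxyz [ 6.08  3.35 -0.19] w [-0.001  0.     0.013] j6~ 1.54 dist 69mm
(0.66, 0.113, 0.039, 0.11, 1) -> dxyz [ 6.08  3.37 15.91] w [-0.001  0.     0.013] j6~ 1.54 dist 174mm
```

>>> {"op": "arm_command", "data": {"increments": [{"dx": 6.1,"dy": 3.35,"dz": 0,"wx": 0,"wy": 0,"wz": 0.013,"grip": 8.5},{"dx": 6.1,"dy": 3.35,"dz": 0,"wx": 0,"wy": 0,"wz": 0.013,"grip": 8.5},{"dx": 6.1,"dy": 3.35,"dz": 0,"wx": 0,"wy": 0,"wz": 0.013,"grip": 8.5},{"dx": 6.1,"dy": 3.35,"dz": 4,"wx": 0,"wy": 0,"wz": 0.013,"grip": 8.5},{"dx": 6.1,"dy": 3.35,"dz": 8,"wx": 0,"wy": 0,"wz": 0.013,"grip": 8.5},{"dx": 6.1,"dy": 3.35,"dz": 8.5,"wx": 0,"wy": 0,"wz": 0.013,"grip": 8.5},{"dx": 6.1,"dy": 3.35,"dz": 8.5,"wx": 0,"wy": 0,"wz": 0.013,"grip": 8.5}]}}

```text
clock: 15.35
eef_pos: [0.6584, 0.1125, 0.1126]
tool_rot: [0.666, 0.746, -0.002, -0.001]
ft_force: [0.4, -0.6, 0.2]
grip_width: 0.085
grasp_force: 0.0
```

```bash
python3 - <<'E'
from h import *
to((.660,.113,.039,.11,1)); o=monitor.get_obs(); print(o['ft_force'].round(1))
E
```

```text
t 15.3 now [0.6584 0.1125 0.1126] phi 0.113 j [ 0.17  0.64  0.32  1.25 -0.    1.63] grip 0.085
(0.66, 0.113, 0.039, 0.11, 1) -> dxyz [0.03 0.19 7.35] w [-0.004  0.     0.003] j6~ 1.63 dist 74mm
[ 0.4 -0.6  0.2]
```

>>> {"op": "arm_command", "data": {"increments": [{"dx": 0,"dy": 0.1,"dz": 2,"wx": 0,"wy": 0,"wz": 0,"grip": 8.5},{"dx": 0,"dy": 0.1,"dz": 4,"wx": 0,"wy": 0,"wz": 0,"grip": 8.5},{"dx": 0,"dy": 0.1,"dz": 6,"wx": 0,"wy": 0,"wz": 0,"grip": 8.5},{"dx": 0,"dy": 0.1,"dz": 7.3,"wx": 0,"wy": 0,"wz": 0,"grip": 8.5},{"dx": 0,"dy": 0.1,"dz": 7.3,"wx": 0,"wy": 0,"wz": 0,"grip": 8.5},{"dx": 0,"dy": 0.1,"dz": 7.3,"wx": 0,"wy": 0,"wz": 0,"grip": 5.2},{"dx": 0,"dy": 0.1,"dz": 7.3,"wx": 0,"wy": 0,"wz": 0,"grip": 5.2},{"dx": 0,"dy": 0.1,"dz": 7.3,"wx": 0,"wy": 0,"wz": 0,"grip": 5.2}]}}

```text
clock: 16.15
eef_pos: [0.6606, 0.1137, 0.0427]
tool_rot: [0.666, 0.746, 0.0, 0.0]
ft_force: [-3.0, -0.9, 2.2]
grip_width: 0.0519
grasp_force: 1.9
```

```bash
python3 - <<'E'
from h import *
to((.660,.113,.039,.11,1)); o=monitor.get_obs(); print(o['ft_force'].round(1),o['grasp_force'])
E
```

```text
t 16.1 now [0.6606 0.1137 0.0427] phi 0.113 j [0.17 0.7  0.23 1.1  0.   1.63] grip 0.052
(0.66, 0.113, 0.039, 0.11, 1) -> dxyz [-0.06 -0.07  0.37] w [ 0.    -0.     0.003] j6~ 1.63 dist 4mm
[-3.  -0.9  2.2] 1.8592356221051887
```

>>> {"op": "arm_command", "data": {"increments": [{"dx": 0,"dy": 0,"dz": 0.3,"wx": 0,"wy": 0,"wz": 0,"grip": 4.5},{"dx": 0,"dy": 0,"dz": 0.3,"wx": 0,"wy": 0,"wz": 0,"grip": 4.1},{"dx": 0,"dy": 0,"dz": 0.3,"wx": 0,"wy": 0,"wz": 0,"grip": 4.1},{"dx": 0,"dy": 0,"dz": 0.3,"wx": 0,"wy": 0,"wz": 0,"grip": 4.1}]}}

```text
clock: 16.55
eef_pos: [0.6605, 0.1137, 0.0382]
tool_rot: [0.666, 0.746, -0.0, -0.0]
ft_force: [-4.6, -0.4, 4.3]
grip_width: 0.0407
grasp_force: 2.8
```

>>> {"op": "arm_command", "data": {"increments": [{"dx": 0,"dy": 0,"dz": 0,"wx": 0,"wy": 0,"wz": 0,"grip": 3.9},{"dx": 0,"dy": 0,"dz": 0,"wx": 0,"wy": 0,"wz": 0,"grip": 3.8},{"dx": 0,"dy": 0,"dz": 0,"wx": 0,"wy": 0,"wz": 0,"grip": 3.8},{"dx": 0,"dy": 0,"dz": 0,"wx": 0,"wy": 0,"wz": 0,"grip": 3.8},{"dx": 0,"dy": 0,"dz": 0,"wx": 0,"wy": 0,"wz": 0,"grip": 3.8}]}}

```text
clock: 17.05
eef_pos: [0.6615, 0.1138, 0.0386]
tool_rot: [0.666, 0.746, 0.001, 0.0]
ft_force: [-2.3, -0.0, 5.2]
grip_width: 0.0384
grasp_force: 33.2
```

```bash
python3 - <<'E'
from h import *
shot('wrist','w8'); s=load('w8'); cv2.imwrite('pics/w8b.png',cv2.resize(s['p'][60:260,180:360,::-1],(540,600),interpolation=3)); lids('w8',zo=.015,box=(.35,.6,-.2,.08))
print(monitor.get_obs()['ft_force'])
E
```

```text
[-0.96201508  0.94213308  5.04605982]
```

View pics/w8b.png

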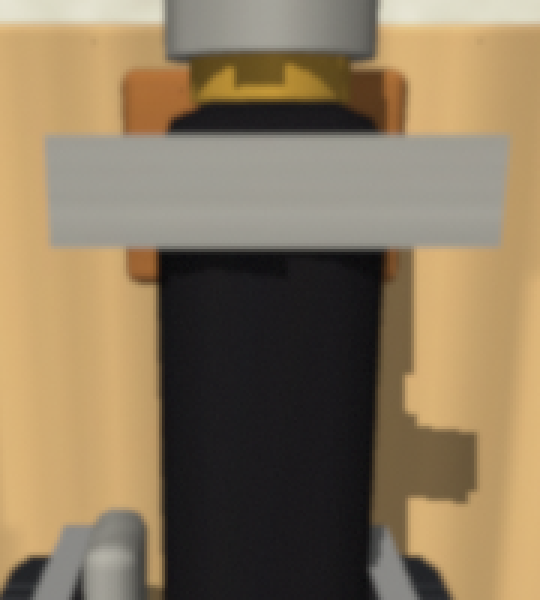

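The picture shows the trigger blade (115,555) squeezed in against the finger, with the other finger on the handle's back. I'll release it.

>>> {"op": "arm_command", "data": {"increments": [{"dx": 0,"dy": 0,"dz": 0,"wx": 0,"wy": 0,"wz": 0,"grip": 8.5},{"dx": 0,"dy": 0,"dz": 0,"wx": 0,"wy": 0,"wz": 0,"grip": 8.5},{"dx": 0,"dy": 0,"dz": 0,"wx": 0,"wy": 0,"wz": 0,"grip": 8.5},{"dx": 0,"dy": 0,"dz": 0,"wx": 0,"wy": 0,"wz": 0,"grip": 8.5},{"dx": 0,"dy": 0,"dz": -4,"wx": 0,"wy": 0,"wz": 0,"grip": 8.5},{"dx": 0,"dy": 0,"dz": -8,"wx": 0,"wy": 0,"wz": 0,"grip": 8.5},{"dx": 0,"dy": 0,"dz": -13,"wx": 0,"wy": 0,"wz": 0,"grip": 8.5},{"dx": 0,"dy": 0,"dz": -18,"wx": 0,"wy": 0,"wz": 0,"grip": 8.5},{"dx": 0,"dy": 0,"dz": -23,"wx": 0,"wy": 0,"wz": 0,"grip": 3},{"dx": 0,"dy": 0,"dz": -23.5,"wx": 0,"wy": 0,"wz": 0,"grip": 0}]}}

```text
clock: 18.1
eef_pos: [0.6643, 0.1143, 0.283]
tool_rot: [0.666, 0.746, 0.007, 0.005]
ft_force: [0.6, 0.3, 1.1]
grip_width: 0.059
grasp_force: 0.0
```

```bash
python3 - <<'E'
from h import *
shot('scene','s9');shot('side','d9')
lids('s9','d9',zo=.015,box=(.35,.6,-.2,.08))
for n in('scene0','side0','s9','d9'):
    s=load(n);P=cloud(s);p=s['p'].astype(int);Z=P[...,2]
    m=(Z>.218)&(Z<.24)&(P[...,0]>.62)&(P[...,0]<.72)&(P[...,1]>-.22)&(P[...,1]<-.1)&(s['d']>0)
    q=P[m];c,r=cv2.minEnclosingCircle((q[:,:2]*1000).astype(np.float32));print(n,len(q),np.round(c),r,'z',np.percentile(q[:,2],[5,50,95]).round(4))
to((.60,-.04,.30,.11,1),(.672,-.161,.26,.11,1))
E
```

```text
s9 c [ 480.5 -145.8] size [16. 69.] ang -0.038 z 0.0556 67
s9 c [469.1 -67.1] size [37. 13.] ang 0.035 z 0.0563 29
s9 c [490.5  11.3] size [18. 69.] ang -0.030 z 0.0564 53
d9 c [487.8  10. ] size [16. 68.] ang -0.015 z 0.0526 84
d9 c [ 480.3 -145.6] size [18. 68.] ang -0.086 z 0.0533 113
d9 c [481.  -67.6] size [17. 68.] ang -0.087 z 0.0525 101
scene0 70 [ 672. -159.] 17.189945220947266 z [0.2205 0.2255 0.2282]
side0 67 [ 671. -161.] 15.17697525024414 z [0.2188 0.2233 0.2254]
s9 72 [ 672. -159.] 17.285852432250977 z [0.2206 0.2259 0.2288]
d9 67 [ 672. -160.] 15.597113609313965 z [0.2192 0.2234 0.2252]
t 18.2 now [0.6625 0.114  0.2764] phi 0.113 j [0.17 0.6  0.67 1.63 0.   1.63] grip 0.043
(0.6, -0.04, 0.3, 0.11, 1) -> dxyz [-14.6   -7.94  -2.43] w [ 0.008 -0.001  0.003] j6~ 1.63 dist 168mm
(0.672, -0.161, 0.26, 0.11, 1) -> dxyz [-27.43  -2.18   1.61] w [ 0.008 -0.001  0.003] j6~ 1.63 dist 276mm
```

>>> {"op": "arm_command", "data": {"increments": [{"dx": -27.4,"dy": -2.1,"dz": 0,"wx": 0,"wy": 0,"wz": 0,"grip": 0},{"dx": -27.4,"dy": -2.1,"dz": 0,"wx": 0,"wy": 0,"wz": 0,"grip": 0},{"dx": -27.4,"dy": -2.1,"dz": 0,"wx": 0,"wy": 0,"wz": 0,"grip": 0},{"dx": -27.4,"dy": -2.1,"dz": 0,"wx": 0,"wy": 0,"wz": 0,"grip": 0},{"dx": -27.4,"dy": -2.1,"dz": 0,"wx": 0,"wy": 0,"wz": 0,"grip": 0},{"dx": -27.4,"dy": -2.1,"dz": 0,"wx": 0,"wy": 0,"wz": 0,"grip": 0},{"dx": -27.4,"dy": -2.1,"dz": 0,"wx": 0,"wy": 0,"wz": 0,"grip": 0},{"dx": -27.4,"dy": -2.1,"dz": 0,"wx": 0,"wy": 0,"wz": 0,"grip": 0}]}}

```text
clock: 19.0
eef_pos: [0.6702, -0.1615, 0.2705]
tool_rot: [0.667, 0.745, -0.001, -0.002]
ft_force: [0.3, 0.2, 0.5]
grip_width: -0.0001
grasp_force: 0.0
```

```bash
python3 - <<'E'
from h import *
to((.672,-.160,.228,.11,1))
E
```

```text
t 19.0 now [ 0.6702 -0.1615  0.2705] phi 0.112 j [-0.24  0.66  0.75  1.67  0.    1.22] grip -0.000
(0.672, -0.16, 0.228, 0.11, 1) -> dxyz [0.12 0.21 4.25] w [-0.003 -0.002  0.002] j6~ 1.22 dist 43mm
```

Descend to just at the cap, then press in small steps, watching the force.

>>> {"op": "arm_command", "data": {"increments": [{"dx": 0.1,"dy": 0.2,"dz": 2,"wx": 0,"wy": 0,"wz": 0,"grip": 0},{"dx": 0.1,"dy": 0.2,"dz": 3.8,"wx": 0,"wy": 0,"wz": 0,"grip": 0},{"dx": 0.1,"dy": 0.2,"dz": 4.4,"wx": 0,"wy": 0,"wz": 0,"grip": 0},{"dx": 0.1,"dy": 0.2,"dz": 4.9,"wx": 0,"wy": 0,"wz": 0,"grip": 0},{"dx": 0.1,"dy": 0.2,"dz": 4.9,"wx": 0,"wy": 0,"wz": 0,"grip": 0}]}}

```text
clock: 19.5
eef_pos: [0.6723, -0.158, 0.2245]
tool_rot: [0.665, 0.747, 0.0, -0.001]
ft_force: [-1.6, 2.3, 3.4]
grip_width: -0.0
grasp_force: 1.8
```

>>> {"op": "arm_command", "data": {"increments": [{"dx": 0,"dy": 0,"dz": 0.3,"wx": 0,"wy": 0,"wz": 0,"grip": 0},{"dx": 0,"dy": 0,"dz": 0.6,"wx": 0,"wy": 0,"wz": 0,"grip": 0},{"dx": 0,"dy": 0,"dz": 0.6,"wx": 0,"wy": 0,"wz": 0,"grip": 0}]}}

```text
clock: 19.8
eef_pos: [0.6733, -0.1589, 0.2198]
tool_rot: [0.666, 0.746, 0.001, 0.001]
ft_force: [-2.7, 3.8, 7.0]
grip_width: -0.0001
grasp_force: 3.6
```

>>> {"op": "arm_command", "data": {"increments": [{"dx": 0,"dy": 0,"dz": 0.3,"wx": 0,"wy": 0,"wz": 0,"grip": 0},{"dx": 0,"dy": 0,"dz": 0.5,"wx": 0,"wy": 0,"wz": 0,"grip": 0},{"dx": 0,"dy": 0,"dz": 0.5,"wx": 0,"wy": 0,"wz": 0,"grip": 0},{"dx": 0,"dy": 0,"dz": 0.5,"wx": 0,"wy": 0,"wz": 0,"grip": 0}]}}

```text
clock: 20.2
eef_pos: [0.6734, -0.159, 0.2171]
tool_rot: [0.666, 0.746, 0.002, 0.002]
ft_force: [-3.6, 4.1, 12.4]
grip_width: -0.0004
grasp_force: 6.0
```

```bash
python3 - <<'E'
from h import *
shot('scene','s10');shot('side','d10')
for n in('s10','d10'):
    s=load(n);P=cloud(s);p=s['p'].astype(int)
    m=(p.min(-1)>110)&(P[...,2]>.19)&(P[...,2]<.24)&(P[...,0]>.64)&(P[...,0]<.70)&(P[...,1]>-.19)&(P[...,1]<-.13)
    q=P[m]; print(n,len(q),np.percentile(q[:,2],[5,50,98]).round(4))
a=load('side0')['p'][175:205,310:345,::-1];b=load('d10')['p'][175:205,310:345,::-1]
cv2.imwrite('pics/c10.png',cv2.resize(np.hstack([a,b]),(700,300),interpolation=3))
print(monitor.get_obs()['ft_force'],monitor.get_obs()['eef_pos'])
E
```

```text
s10 71 [0.1951 0.2078 0.22  ]
d10 76 [0.1979 0.2113 0.2255]
[-4.31271647  4.27425896 11.69940509] [ 0.67336031 -0.15896273  0.21710056]
```

View pics/c10.png

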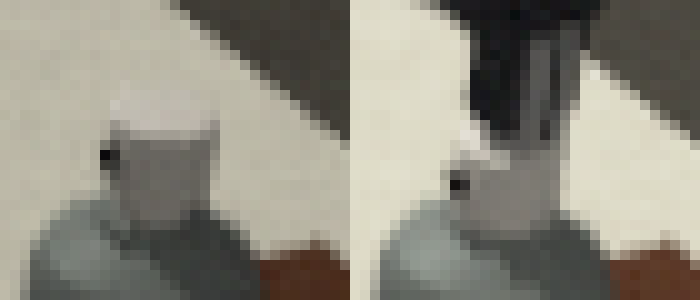

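The crop shows the cap (spray hole moved from row 155 to 183 of the enlarged view) pressed about 8 mm down at 12 N, which is fully down. Now I'll release it and go to the lids.

```bash
python3 - <<'E'
from h import *
to((.489,.0105,.14,1.54,1))
E
```

```text
t 20.3 now [ 0.6734 -0.159   0.2171] phi 0.114 j [-0.23  0.65  0.6   1.52  0.    1.22] grip -0.000
(0.489, 0.0105, 0.14, 1.54, 1) -> dxyz [ 18.93 -16.44   7.62] w [ 0.004  0.004 -1.426] j6~ -0.20 dist 262mm
```

>>> {"op": "arm_command", "data": {"increments": [{"dx": 0,"dy": 0,"dz": 0,"wx": 0,"wy": 0,"wz": 0,"grip": 0},{"dx": 0,"dy": 0,"dz": -3,"wx": 0,"wy": 0,"wz": 0,"grip": 0},{"dx": 0,"dy": 0,"dz": -6,"wx": 0,"wy": 0,"wz": -0.1,"grip": 0},{"dx": 19,"dy": -16.5,"dz": -6,"wx": 0,"wy": 0,"wz": -1.43,"grip": 6},{"dx": 19,"dy": -16.5,"dz": -6,"wx": 0,"wy": 0,"wz": -1.43,"grip": 6},{"dx": 19,"dy": -16.5,"dz": -6,"wx": 0,"wy": 0,"wz": -1.43,"grip": 6},{"dx": 19,"dy": -16.5,"dz": -6,"wx": 0,"wy": 0,"wz": -1.43,"grip": 6},{"dx": 19,"dy": -16.5,"dz": 7,"wx": 0,"wy": 0,"wz": -1.43,"grip": 6},{"dx": 19,"dy": -16.5,"dz": 7,"wx": 0,"wy": 0,"wz": -1.43,"grip": 6},{"dx": 19,"dy": -16.5,"dz": 7,"wx": 0,"wy": 0,"wz": -1.43,"grip": 6}]}}

```text
clock: 21.3
eef_pos: [0.4865, 0.0108, 0.1419]
tool_rot: [0.15, 0.989, -0.0, 0.001]
ft_force: [0.7, -0.5, -0.9]
grip_width: 0.0599
grasp_force: 0.0
```

```bash
python3 - <<'E'
from h import *
shot('scene','s11');shot('side','d11');shot('wrist','w11')
lids('s11','d11','w11',zo=.015,box=(.3,.62,-.25,.12)); to((.489,.0105,.035,1.54,1))
for n in ('d11','s11'):
    s=load(n);P=cloud(s);p=s['p'].astype(int)
    m=(p.min(-1)>110)&(P[...,2]>.19)&(P[...,2]<.24)&(P[...,0]>.64)&(P[...,0]<.70)&(P[...,1]>-.19)&(P[...,1]<-.13)
    print('cap',np.percentile(P[m][:,2],98))
E
```

```text
s11 c [489.5  10.7] size [17. 63.] ang -0.049 z 0.0559 56
s11 c [ 482.7 -145.8] size [17. 71.] ang -0.029 z 0.0557 66
s11 c [470.2 -67.1] size [14. 40.] ang -0.176 z 0.0556 29
d11 c [ 479.7 -147.3] size [18. 68.] ang -0.104 z 0.0528 113
d11 c [481.1 -67.5] size [17. 68.] ang -0.052 z 0.0523 100
d11 c [487.8  11.1] size [20. 69.] ang -0.074 z 0.0523 84
w11 c [594.5  10.2] size [17. 12.] ang 0.076 z 0.0600 66
w11 c [ 478.5 -142.6] size [17. 68.] ang -0.068 z 0.0537 1679
w11 c [470.7 -63.4] size [16. 50.] ang -0.067 z 0.0538 1195
w11 c [487.   13.9] size [16. 69.] ang -0.042 z 0.0538 1695
t 21.4 now [0.4853 0.0104 0.1416] phi 1.261 j [ 0.02  0.28 -0.19  1.11 -0.    0.33] grip 0.060
(0.489, 0.0105, 0.035, 1.54, 1) -> dxyz [-0.4   0.15 10.66] w [-0.002 -0.005 -0.279] j6~ 0.05 dist 107mm
cap 0.22495590665173293
cap 0.22951557508889944
```

View pics/w11.png

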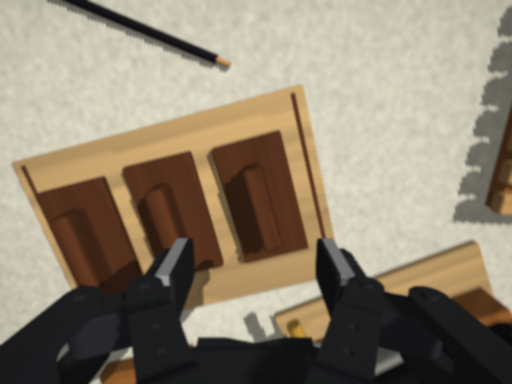

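All three lids lie on the board at (85,245), (172,210) and (260,195), handles up and well apart. The cap is back up at 0.225 m.

>>> {"op": "arm_command", "data": {"increments": [{"dx": -0.2,"dy": 0.2,"dz": 2,"wx": 0,"wy": 0,"wz": -0.27,"grip": 6},{"dx": -0.2,"dy": 0.2,"dz": 4,"wx": 0,"wy": 0,"wz": -0.27,"grip": 6},{"dx": -0.2,"dy": 0.2,"dz": 8,"wx": 0,"wy": 0,"wz": -0.27,"grip": 6},{"dx": -0.2,"dy": 0.2,"dz": 10.8,"wx": 0,"wy": 0,"wz": -0.27,"grip": 6},{"dx": -0.2,"dy": 0.2,"dz": 10.8,"wx": 0,"wy": 0,"wz": -0.27,"grip": 6},{"dx": -0.2,"dy": 0.2,"dz": 10.8,"wx": 0,"wy": 0,"wz": -0.27,"grip": 0},{"dx": -0.2,"dy": 0.2,"dz": 10.8,"wx": 0,"wy": 0,"wz": -0.27,"grip": 0},{"dx": -0.2,"dy": 0.2,"dz": 10.8,"wx": 0,"wy": 0,"wz": -0.27,"grip": 0},{"dx": -0.2,"dy": 0.2,"dz": 10.8,"wx": 0,"wy": 0,"wz": -0.27,"grip": 0},{"dx": -0.2,"dy": 0.2,"dz": 5.8,"wx": 0,"wy": 0,"wz": -0.27,"grip": 0}]}}

```text
clock: 22.45
eef_pos: [0.4854, 0.0116, 0.0814]
tool_rot: [0.019, 1.0, -0.0, -0.006]
ft_force: [-0.2, 0.7, -1.6]
grip_width: 0.0147
grasp_force: 60.4
```

```bash
python3 - <<'E'
from h import *
c=np.array([.4675,.3285]);y=np.array([-.943,.332])
for k in(-.08,0,.08): print(k,c+k*y)
to((*(c+.08*y),.14,2.80,1))
E
```

```text
-0.08 [0.54294 0.30194]
0 [0.4675 0.3285]
0.08 [0.39206 0.35506]
t 22.4 now [0.4854 0.0116 0.0814] phi 1.533 j [ 0.02  0.34 -0.27  0.97 -0.    0.06] grip 0.015
(np.float64(0.39206), np.float64(0.35506000000000004), 0.14, 2.8, 1) -> dxyz [10.7  33.96 -5.77] w [ 0.006 -0.01  -1.267] j6~ -1.21 dist 361mm
```

>>> {"op": "arm_command", "data": {"increments": [{"dx": 0,"dy": 1,"dz": -5,"wx": 0,"wy": 0,"wz": -0.1,"grip": 0},{"dx": 10.7,"dy": 34,"dz": -5.6,"wx": 0,"wy": 0,"wz": -1.27,"grip": 0},{"dx": 10.7,"dy": 34,"dz": -5.6,"wx": 0,"wy": 0,"wz": -1.27,"grip": 0},{"dx": 10.7,"dy": 34,"dz": -5.6,"wx": 0,"wy": 0,"wz": -1.27,"grip": 0},{"dx": 10.7,"dy": 34,"dz": -5.6,"wx": 0,"wy": 0,"wz": -1.27,"grip": 0},{"dx": 10.7,"dy": 34,"dz": -5.6,"wx": 0,"wy": 0,"wz": -1.27,"grip": 0},{"dx": 10.7,"dy": 34,"dz": -5.6,"wx": 0,"wy": 0,"wz": -1.27,"grip": 0},{"dx": 10.7,"dy": 34,"dz": -5.6,"wx": 0,"wy": 0,"wz": -1.27,"grip": 0},{"dx": 10.7,"dy": 34,"dz": -5.6,"wx": 0,"wy": 0,"wz": -1.27,"grip": 0},{"dx": 10.7,"dy": 34,"dz": -5.6,"wx": 0,"wy": 0,"wz": -1.27,"grip": 0}]}}

```text
clock: 23.45
eef_pos: [0.3952, 0.3571, 0.1419]
tool_rot: [-0.579, 0.815, -0.0, 0.001]
ft_force: [0.3, 0.6, -1.4]
grip_width: 0.0147
grasp_force: 60.5
```

```bash
python3 - <<'E'
from h import *
shot('wrist','w12');to((.392,.355,.051,2.80,1))
E
```

```text
t 23.5 now [0.3955 0.356  0.1417] phi 2.802 j [ 0.73  0.36 -0.07  1.14 -0.   -0.5 ] grip 0.014
(0.392, 0.355, 0.051, 2.8, 1) -> dxyz [0.21 0.3  9.07] w [-0.001  0.     0.002] j6~ -0.50 dist 91mm
```

View pics/w12.png

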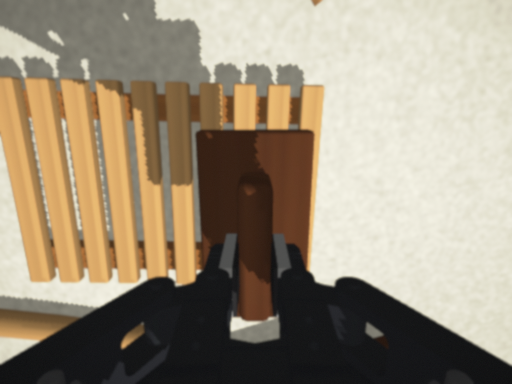

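The lid is held level over the end of the rack, parallel to the slats. I'll lower it.

>>> {"op": "arm_command", "data": {"increments": [{"dx": 0.2,"dy": 0.2,"dz": 4.5,"wx": 0,"wy": 0,"wz": 0,"grip": 0},{"dx": 0.2,"dy": 0.2,"dz": 7.5,"wx": 0,"wy": 0,"wz": 0,"grip": 0},{"dx": 0.2,"dy": 0.2,"dz": 8.8,"wx": 0,"wy": 0,"wz": 0,"grip": 0},{"dx": 0.2,"dy": 0.2,"dz": 9.2,"wx": 0,"wy": 0,"wz": 0,"grip": 0},{"dx": 0.2,"dy": 0.2,"dz": 9.2,"wx": 0,"wy": 0,"wz": 0,"grip": 0},{"dx": 0.2,"dy": 0.2,"dz": 9.2,"wx": 0,"wy": 0,"wz": 0,"grip": 5},{"dx": 0.2,"dy": 0.2,"dz": 9.2,"wx": 0,"wy": 0,"wz": 0,"grip": 5},{"dx": 0.2,"dy": 0.2,"dz": 9.2,"wx": 0,"wy": 0,"wz": 0,"grip": 5},{"dx": 0.2,"dy": 0.2,"dz": 4.5,"wx": 0,"wy": 0,"wz": 0,"grip": 6},{"dx": 0.2,"dy": 0.2,"dz": 0,"wx": 0,"wy": 0,"wz": 0,"grip": 6}]}}

```text
clock: 24.5
eef_pos: [0.3924, 0.353, 0.1405]
tool_rot: [-0.577, 0.817, -0.0, -0.002]
ft_force: [1.1, 1.6, 1.4]
grip_width: 0.0599
grasp_force: 0.0
```

```bash
python3 - <<'E'
from h import *
shot('scene','s13');shot('side','d13')
lids('s13','d13',zo=.03,box=(.3,.62,.2,.45));lids('s13','d13',zo=.015,box=(.3,.62,-.25,.12)); to((.481,-.0665,.14,1.50,1))
E
```

```text
s13 c [390.7 340.3] size [65. 17.] ang 1.276 z 0.0703 39
d13 c [391.4 343.6] size [66. 16.] ang 1.239 z 0.0669 43
s13 c [470.8 -67.9] size [36. 14.] ang 0.006 z 0.0563 27
s13 c [ 478.2 -146.2] size [16. 74.] ang -0.075 z 0.0559 65
d13 c [ 479.3 -146.3] size [18. 69.] ang -0.112 z 0.0527 119
d13 c [481.  -68.2] size [19. 68.] ang -0.030 z 0.0530 96
t 24.6 now [0.397  0.3572 0.1475] phi 2.801 j [ 0.73  0.35 -0.07  1.14 -0.   -0.5 ] grip 0.060
(0.481, -0.0665, 0.14, 1.5, 1) -> dxyz [ 37.15 -22.05   0.47] w [0.002 0.013 1.301] j6~ 0.80 dist 432mm
```

>>> {"op": "arm_command", "data": {"increments": [{"dx": 37.1,"dy": -22,"dz": 0.5,"wx": 0,"wy": 0,"wz": 1.3,"grip": 6},{"dx": 37.1,"dy": -22,"dz": 0.5,"wx": 0,"wy": 0,"wz": 1.3,"grip": 6},{"dx": 37.1,"dy": -22,"dz": 0.5,"wx": 0,"wy": 0,"wz": 1.3,"grip": 6},{"dx": 37.1,"dy": -22,"dz": 0.5,"wx": 0,"wy": 0,"wz": 1.3,"grip": 6},{"dx": 37.1,"dy": -22,"dz": 0.5,"wx": 0,"wy": 0,"wz": 1.3,"grip": 6},{"dx": 37.1,"dy": -22,"dz": 0.5,"wx": 0,"wy": 0,"wz": 1.3,"grip": 6},{"dx": 37.1,"dy": -22,"dz": 0.5,"wx": 0,"wy": 0,"wz": 1.3,"grip": 6},{"dx": 37.1,"dy": -22,"dz": 0.5,"wx": 0,"wy": 0,"wz": 1.3,"grip": 6},{"dx": 37.1,"dy": -22,"dz": 0.5,"wx": 0,"wy": 0,"wz": 1.3,"grip": 6},{"dx": 37.1,"dy": -22,"dz": 0.5,"wx": 0,"wy": 0,"wz": 1.3,"grip": 6}]}}

```text
clock: 25.6
eef_pos: [0.4781, -0.0727, 0.1356]
tool_rot: [0.038, 0.999, -0.001, 0.0]
ft_force: [-0.0, 0.4, -0.6]
grip_width: 0.06
grasp_force: 0.0
```

```bash
python3 - <<'E'
from h import *
shot('wrist','w14');lids('w14',zo=.015,box=(.3,.6,-.25,.12));to((.4805,-.067,.034,1.5,1))
E
```

```text
w14 c [ 478.  -143.1] size [16. 67.] ang -0.060 z 0.0538 1653
w14 c [480.2 -64.8] size [16. 69.] ang -0.062 z 0.0538 1726
t 25.6 now [ 0.4775 -0.0707  0.1355] phi 1.498 j [-0.15  0.27 -0.21  1.09  0.   -0.07] grip 0.060
(0.4805, -0.067, 0.034, 1.5, 1) -> dxyz [-0.28  0.39 10.15] w [ 0.    -0.001 -0.002] j6~ -0.08 dist 102mm
```

>>> {"op": "arm_command", "data": {"increments": [{"dx": -0.3,"dy": 0.45,"dz": 4,"wx": 0,"wy": 0,"wz": 0,"grip": 6},{"dx": -0.3,"dy": 0.45,"dz": 8,"wx": 0,"wy": 0,"wz": 0,"grip": 6},{"dx": -0.3,"dy": 0.45,"dz": 10.2,"wx": 0,"wy": 0,"wz": 0,"grip": 6},{"dx": -0.3,"dy": 0.45,"dz": 10.2,"wx": 0,"wy": 0,"wz": 0,"grip": 6},{"dx": -0.3,"dy": 0.45,"dz": 10.2,"wx": 0,"wy": 0,"wz": 0,"grip": 0},{"dx": -0.3,"dy": 0.45,"dz": 10.2,"wx": 0,"wy": 0,"wz": 0,"grip": 0},{"dx": -0.3,"dy": 0.45,"dz": 10.2,"wx": 0,"wy": 0,"wz": 0,"grip": 0},{"dx": -0.3,"dy": 0.45,"dz": 10.2,"wx": 0,"wy": 0,"wz": 0,"grip": 0},{"dx": -0.3,"dy": 0.45,"dz": 5.2,"wx": 0,"wy": 0,"wz": 0,"grip": 0},{"dx": -0.3,"dy": 0.45,"dz": 0.5,"wx": 0,"wy": 0,"wz": 0,"grip": 0}]}}

```text
clock: 26.65
eef_pos: [0.4795, -0.0643, 0.1317]
tool_rot: [0.034, 0.999, 0.0, -0.002]
ft_force: [1.8, -0.5, -0.9]
grip_width: 0.0146
grasp_force: 60.3
```

```bash
python3 - <<'E'
from h import *
to((.468,.3305,.14,2.80,1))
E
```

```text
t 26.6 now [ 0.4795 -0.0643  0.1317] phi 1.503 j [-0.13  0.28 -0.21  1.08  0.   -0.07] grip 0.015
(0.468, 0.3305, 0.14, 2.8, 1) -> dxyz [ 3.83 39.31 -0.81] w [ 0.002 -0.003 -1.297] j6~ -1.36 dist 395mm
```

>>> {"op": "arm_command", "data": {"increments": [{"dx": 3.8,"dy": 39.3,"dz": -0.8,"wx": 0,"wy": 0,"wz": -1.3,"grip": 0},{"dx": 3.8,"dy": 39.3,"dz": -0.8,"wx": 0,"wy": 0,"wz": -1.3,"grip": 0},{"dx": 3.8,"dy": 39.3,"dz": -0.8,"wx": 0,"wy": 0,"wz": -1.3,"grip": 0},{"dx": 3.8,"dy": 39.3,"dz": -0.8,"wx": 0,"wy": 0,"wz": -1.3,"grip": 0},{"dx": 3.8,"dy": 39.3,"dz": -0.8,"wx": 0,"wy": 0,"wz": -1.3,"grip": 0},{"dx": 3.8,"dy": 39.3,"dz": -0.8,"wx": 0,"wy": 0,"wz": -1.3,"grip": 0},{"dx": 3.8,"dy": 39.3,"dz": -0.8,"wx": 0,"wy": 0,"wz": -1.3,"grip": 0},{"dx": 3.8,"dy": 39.3,"dz": -0.8,"wx": 0,"wy": 0,"wz": -1.3,"grip": 0},{"dx": 3.8,"dy": 39.3,"dz": -0.8,"wx": 0,"wy": 0,"wz": -1.3,"grip": 0},{"dx": 3.8,"dy": 39.3,"dz": -0.8,"wx": 0,"wy": 0,"wz": -1.3,"grip": 0}]}}

```text
clock: 27.65
eef_pos: [0.469, 0.3317, 0.1393]
tool_rot: [-0.579, 0.815, -0.0, 0.0]
ft_force: [0.2, -0.5, -0.7]
grip_width: 0.0148
grasp_force: 60.3
```

```bash
python3 - <<'E'
from h import *
shot('wrist','w15');lids('w15',zo=.03,box=(.3,.62,.2,.45));to((.469,.3285,.051,2.80,1))
E
```

```text
w15 c [390.2 345.9] size [68. 17.] ang 1.205 z 0.0687 2094
t 27.7 now [0.4691 0.3305 0.1392] phi 2.802 j [ 0.61  0.44  0.04  1.18 -0.   -0.62] grip 0.014
(0.469, 0.3285, 0.051, 2.8, 1) -> dxyz [ 0.19 -0.06  8.82] w [-0.    -0.     0.002] j6~ -0.62 dist 88mm
```

>>> {"op": "arm_command", "data": {"increments": [{"dx": 0,"dy": 0,"dz": 4.5,"wx": 0,"wy": 0,"wz": 0,"grip": 0},{"dx": 0,"dy": 0,"dz": 7.2,"wx": 0,"wy": 0,"wz": 0,"grip": 0},{"dx": 0,"dy": 0,"dz": 8.5,"wx": 0,"wy": 0,"wz": 0,"grip": 0},{"dx": 0,"dy": 0,"dz": 8.95,"wx": 0,"wy": 0,"wz": 0,"grip": 0},{"dx": 0,"dy": 0,"dz": 8.95,"wx": 0,"wy": 0,"wz": 0,"grip": 0},{"dx": 0,"dy": 0,"dz": 8.95,"wx": 0,"wy": 0,"wz": 0,"grip": 5},{"dx": 0,"dy": 0,"dz": 8.95,"wx": 0,"wy": 0,"wz": 0,"grip": 5},{"dx": 0,"dy": 0,"dz": 8.95,"wx": 0,"wy": 0,"wz": 0,"grip": 5},{"dx": 0,"dy": 0,"dz": 4.5,"wx": 0,"wy": 0,"wz": 0,"grip": 6},{"dx": 0,"dy": 0,"dz": 0,"wx": 0,"wy": 0,"wz": 0,"grip": 6}]}}

```text
clock: 28.7
eef_pos: [0.4683, 0.3294, 0.1385]
tool_rot: [-0.578, 0.816, 0.0, -0.002]
ft_force: [0.8, 1.3, 0.0]
grip_width: 0.0598
grasp_force: 0.0
```

```bash
python3 - <<'E'
from h import *
shot('scene','s16');shot('side','d16')
lids('s16','d16',zo=.03,box=(.3,.62,.2,.45));lids('s16','d16',zo=.015,box=(.3,.62,-.25,.12)); to((.479,-.145,.14,1.50,1))
E
```

```text
s16 c [392.2 340.9] size [65. 16.] ang 1.205 z 0.0705 39
s16 c [467.9 323.4] size [73. 26.] ang 1.350 z 0.0705 54
d16 c [390.4 339.7] size [63. 16.] ang 1.251 z 0.0668 44
d16 c [469.4 320.8] size [67. 16.] ang 1.272 z 0.0670 41
s16 c [ 481.9 -146.1] size [15. 69.] ang -0.045 z 0.0564 64
d16 c [ 479.8 -146.9] size [17. 68.] ang -0.043 z 0.0526 118
t 28.8 now [0.4735 0.333  0.1464] phi 2.803 j [ 0.61  0.43  0.05  1.18  0.   -0.62] grip 0.060
(0.479, -0.145, 0.14, 1.5, 1) -> dxyz [ 44.91 -16.41   0.27] w [0.    0.015 1.303] j6~ 0.68 dist 478mm
```

>>> {"op": "arm_command", "data": {"increments": [{"dx": 44.9,"dy": -16.4,"dz": 0.3,"wx": 0,"wy": 0,"wz": 1.3,"grip": 6},{"dx": 44.9,"dy": -16.4,"dz": 0.3,"wx": 0,"wy": 0,"wz": 1.3,"grip": 6},{"dx": 44.9,"dy": -16.4,"dz": 0.3,"wx": 0,"wy": 0,"wz": 1.3,"grip": 6},{"dx": 44.9,"dy": -16.4,"dz": 0.3,"wx": 0,"wy": 0,"wz": 1.3,"grip": 6},{"dx": 44.9,"dy": -16.4,"dz": 0.3,"wx": 0,"wy": 0,"wz": 1.3,"grip": 6},{"dx": 44.9,"dy": -16.4,"dz": 0.3,"wx": 0,"wy": 0,"wz": 1.3,"grip": 6},{"dx": 44.9,"dy": -16.4,"dz": 0.3,"wx": 0,"wy": 0,"wz": 1.3,"grip": 6},{"dx": 44.9,"dy": -16.4,"dz": 0.3,"wx": 0,"wy": 0,"wz": 1.3,"grip": 6},{"dx": 44.9,"dy": -16.4,"dz": 0.3,"wx": 0,"wy": 0,"wz": 1.3,"grip": 6},{"dx": 44.9,"dy": -16.4,"dz": 0.3,"wx": 0,"wy": 0,"wz": 1.3,"grip": 6}]}}

```text
clock: 29.8
eef_pos: [0.4749, -0.1513, 0.1362]
tool_rot: [0.037, 0.999, -0.001, 0.0]
ft_force: [0.0, 0.2, 0.6]
grip_width: 0.0603
grasp_force: 0.0
```

```bash
python3 - <<'E'
from h import *
shot('wrist','w17');lids('w17',zo=.015,box=(.3,.6,-.25,.12));to((.4795,-.145,.034,1.51,1))
E
```

```text
w17 c [ 479.  -143.9] size [15. 69.] ang -0.056 z 0.0538 1698
t 29.9 now [ 0.4752 -0.1541  0.1362] phi 1.496 j [-0.31  0.3  -0.17  1.1  -0.   -0.24] grip 0.060
(0.4795, -0.145, 0.034, 1.51, 1) -> dxyz [-0.35  0.98 10.21] w [-0.004  0.001 -0.014] j6~ -0.25 dist 103mm
```

>>> {"op": "arm_command", "data": {"increments": [{"dx": -0.35,"dy": 0.9,"dz": 3,"wx": 0,"wy": 0,"wz": -0.01,"grip": 6},{"dx": -0.35,"dy": 0.9,"dz": 7,"wx": 0,"wy": 0,"wz": -0.01,"grip": 6},{"dx": -0.35,"dy": 0.9,"dz": 10.2,"wx": 0,"wy": 0,"wz": -0.01,"grip": 6},{"dx": -0.35,"dy": 0.9,"dz": 10.2,"wx": 0,"wy": 0,"wz": -0.01,"grip": 6},{"dx": -0.35,"dy": 0.9,"dz": 10.2,"wx": 0,"wy": 0,"wz": -0.01,"grip": 0},{"dx": -0.35,"dy": 0.9,"dz": 10.2,"wx": 0,"wy": 0,"wz": -0.01,"grip": 0},{"dx": -0.35,"dy": 0.9,"dz": 10.2,"wx": 0,"wy": 0,"wz": -0.01,"grip": 0},{"dx": -0.35,"dy": 0.9,"dz": 10.2,"wx": 0,"wy": 0,"wz": -0.01,"grip": 0},{"dx": -0.35,"dy": 0.9,"dz": 5.2,"wx": 0,"wy": 0,"wz": -0.01,"grip": 0},{"dx": -0.35,"dy": 0.9,"dz": 0.5,"wx": 0,"wy": 0,"wz": -0.01,"grip": 0}]}}

```text
clock: 30.85
eef_pos: [0.4779, -0.1385, 0.1318]
tool_rot: [0.029, 1.0, 0.0, -0.001]
ft_force: [1.4, -1.5, -0.6]
grip_width: 0.0148
grasp_force: 60.3
```

```bash
python3 - <<'E'
from h import *
to((.5,.1,.14,2.1,1),(.545,.304,.14,2.80,1))
E
```

```text
t 30.9 now [ 0.4779 -0.1385  0.1318] phi 1.513 j [-0.28  0.31 -0.18  1.09  0.   -0.22] grip 0.015
(0.5, 0.1, 0.14, 2.1, 1) -> dxyz [-0.82 23.94 -0.8 ] w [ 0.002 -0.003 -0.587] j6~ -0.81 dist 240mm
(0.545, 0.304, 0.14, 2.8, 1) -> dxyz [-4.14 44.57 -0.79] w [ 0.003 -0.002 -1.287] j6~ -1.51 dist 448mm
```

>>> {"op": "arm_command", "data": {"increments": [{"dx": 0,"dy": 24,"dz": -0.8,"wx": 0,"wy": 0,"wz": -0.75,"grip": 0},{"dx": 0,"dy": 24,"dz": -0.8,"wx": 0,"wy": 0,"wz": -0.75,"grip": 0},{"dx": 0,"dy": 24,"dz": -0.8,"wx": 0,"wy": 0,"wz": -0.75,"grip": 0},{"dx": 0,"dy": 24,"dz": -0.8,"wx": 0,"wy": 0,"wz": -0.75,"grip": 0},{"dx": -4.1,"dy": 44.5,"dz": -0.8,"wx": 0,"wy": 0,"wz": -1.29,"grip": 0},{"dx": -4.1,"dy": 44.5,"dz": -0.8,"wx": 0,"wy": 0,"wz": -1.29,"grip": 0},{"dx": -4.1,"dy": 44.5,"dz": -0.8,"wx": 0,"wy": 0,"wz": -1.29,"grip": 0},{"dx": -4.1,"dy": 44.5,"dz": -0.8,"wx": 0,"wy": 0,"wz": -1.29,"grip": 0},{"dx": -4.1,"dy": 44.5,"dz": -0.8,"wx": 0,"wy": 0,"wz": -1.29,"grip": 0},{"dx": -4.1,"dy": 44.5,"dz": -0.8,"wx": 0,"wy": 0,"wz": -1.29,"grip": 0}]}}

```text
clock: 31.85
eef_pos: [0.5463, 0.3094, 0.1389]
tool_rot: [-0.581, 0.814, 0.001, 0.002]
ft_force: [-0.1, -1.8, -1.7]
grip_width: 0.0147
grasp_force: 60.3
```

```bash
python3 - <<'E'
from h import *
shot('wrist','w18');lids('w18',zo=.03,box=(.3,.62,.2,.45));to((.545,.304,.0505,2.80,1))
E
```

```text
w18 c [390.5 346.1] size [69. 17.] ang 1.235 z 0.0685 2419
w18 c [469.1 327.8] size [69. 17.] ang 1.222 z 0.0687 2060
t 31.9 now [0.5456 0.3062 0.1388] phi 2.807 j [ 0.51  0.54  0.2   1.24  0.   -0.73] grip 0.015
(0.545, 0.304, 0.0505, 2.8, 1) -> dxyz [ 0.23 -0.01  8.83] w [-0.     0.001  0.007] j6~ -0.72 dist 88mm
```

View pics/w18.png

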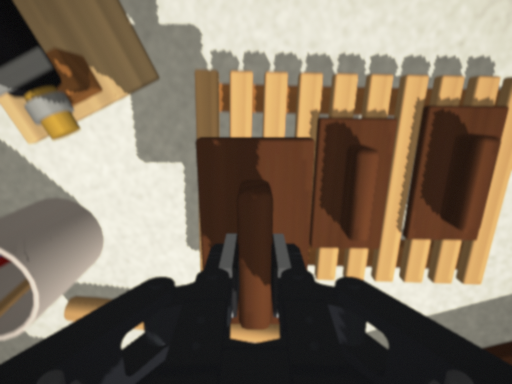

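The view shows the first two lids on the rack at (450,175) and (355,180), and the third held level over the free end. I'll lower it.

>>> {"op": "arm_command", "data": {"increments": [{"dx": 0.1,"dy": 0,"dz": 4.5,"wx": 0,"wy": 0,"wz": 0,"grip": 0},{"dx": 0.1,"dy": 0,"dz": 7.2,"wx": 0,"wy": 0,"wz": 0,"grip": 0},{"dx": 0.1,"dy": 0,"dz": 8.5,"wx": 0,"wy": 0,"wz": 0,"grip": 0},{"dx": 0.1,"dy": 0,"dz": 8.9,"wx": 0,"wy": 0,"wz": 0,"grip": 0},{"dx": 0.1,"dy": 0,"dz": 8.9,"wx": 0,"wy": 0,"wz": 0,"grip": 0},{"dx": 0.1,"dy": 0,"dz": 8.9,"wx": 0,"wy": 0,"wz": 0,"grip": 5},{"dx": 0.1,"dy": 0,"dz": 8.9,"wx": 0,"wy": 0,"wz": 0,"grip": 5},{"dx": 0.1,"dy": 0,"dz": 8.9,"wx": 0,"wy": 0,"wz": 0,"grip": 5},{"dx": 0.1,"dy": 0,"dz": 4.5,"wx": 0,"wy": 0,"wz": 0,"grip": 6},{"dx": 0.1,"dy": 0,"dz": 0,"wx": 0,"wy": 0,"wz": 0,"grip": 6}]}}

```text
clock: 32.9
eef_pos: [0.5442, 0.3011, 0.1382]
tool_rot: [-0.578, 0.816, 0.0, -0.002]
ft_force: [1.0, 1.1, 0.6]
grip_width: 0.0596
grasp_force: 0.0
```

>>> {"op": "arm_command", "data": {"increments": [{"dx": -8,"dy": 8,"dz": -8,"wx": 0,"wy": 0,"wz": 0,"grip": 6},{"dx": -8,"dy": 8,"dz": -8,"wx": 0,"wy": 0,"wz": 0,"grip": 6},{"dx": -8,"dy": 8,"dz": -8,"wx": 0,"wy": 0,"wz": 0,"grip": 6},{"dx": -8,"dy": 8,"dz": -8,"wx": 0,"wy": 0,"wz": 0,"grip": 6},{"dx": -8,"dy": 8,"dz": -8,"wx": 0,"wy": 0,"wz": 0,"grip": 6},{"dx": -8,"dy": 8,"dz": -8,"wx": 0,"wy": 0,"wz": 0,"grip": 6}]}}

```text
clock: 33.5
eef_pos: [0.4965, 0.4029, 0.2179]
tool_rot: [-0.578, 0.816, -0.0, -0.001]
ft_force: [0.3, 0.5, -0.0]
grip_width: 0.0603
grasp_force: 0.0
```

```bash
python3 - <<'E'
from h import *
shot('wrist','w19');shot('scene','s19');lids('w19','s19',zo=.03,box=(.3,.62,.2,.45))
E
```

```text
w19 c [390. 347.] size [70. 17.] ang 1.240 z 0.0687 1499
w19 c [469.  327.9] size [69. 15.] ang 1.240 z 0.0687 1372
w19 c [544.5 300.2] size [70. 17.] ang 1.232 z 0.0687 1460
s19 c [393.6 341.1] size [61. 20.] ang 1.210 z 0.0696 39
s19 c [546.7 299.2] size [70. 25.] ang 1.307 z 0.0703 62
s19 c [469.5 324.3] size [68. 21.] ang 1.212 z 0.0697 56
```

View pics/w19.png

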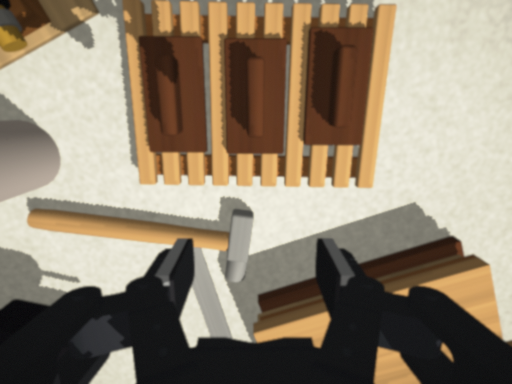

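The three lids lie handle up and well apart on the rack at (172,95), (255,95) and (338,85), so I'll hand the job in.

```bash
python3 -c "
from workcell import job; print(job.job_done())"
```

```text
the job is handed in; nothing more can be done
None
```

I handed the job in at about 33.5 s on the robot's clock: all three walnut lids were set on the spraying board, the air gun and then the spray can were each worked fully and released, and the lids now stand handle up and apart on the drying rack; no verdict came back.

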